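# Change the specimen holders in the bolted test track

## Robot

A 7-joint arm with a two-finger parallel gripper is mounted at the origin on the work surface. World frame = base frame: x ahead of the robot, y to its left, z up, the work surface at z = 0. Lengths are in m, angles in rad, forces in N, time in s.
With the tool pointing down it reaches from about 0.35 to 0.9 m from the base axis. Payload 8.1 kg.
Tool frame: the origin (TCP) lies between the finger pads; the fingertips stand 22 mm ahead of it and the grasp point (between the pads) lies 3 mm ahead of it; z points along the fingers, x is the direction in which the jaws open and shut, and the axes are right-handed (so a half turn about z gives the same grasp; the last joint's range is limited). The gripper opens to 92 mm and grips with 3 to 60 N. Pads are 19 mm wide; open, the fingers measure 130 mm over their backs; the gripper's body (75 mm by 190 mm) begins 47 mm behind the grasp point.
Start: joints at [-0.103, 0.434, 0.025, 1.573, -0.012, 1.134, -0.075], TCP at [0.625, -0, 0.249] pointing down, gripper open.
Joint ranges: [-2.62, 2.62], [-0.44, 2.09], [-1.27, 1.32], [0.08, 2.57], [-1.32, 4.46], [0.12, 2], [-2.74, 2.74]. Speed limits (rad/s): [2.22, 2.22, 3.01, 3.01, 3.14, 3.14, 3.14].

## Interface

Orientations are given as a rotation vector (axis times angle).
In Python, from cell import arm, vision, order gives the robot as it stands.
- The arm moves only by the tool apply_moves, never from a script. Its argument "commands" is a list of rows, each a list of 6 numbers: the shift along the tool's x, y, z in cm, then the turn, a rotation vector about the tool's x, y, z in rad. A call has 1 to 5 rows; each row shifts and turns the commanded pose from where the row before left it, along the tool's axes as they then stand; what a row does not reach is not made up. A row lasts 1/10 s, in which the tool goes at most 50 mm and 8.59 degrees, less where a joint would pass 70% of its speed; a pose out of reach is approached as far as the arm can. A call with a gripper value outside its range is refused whole. "claw" is the closure, from -1 (fully open) to 1 (shut), so that 0 is half open, set as the call begins (left out, the last holds). The fingers move at their own pace and stop on an object; "newtons" is the grip in N (left out, the last holds). Time passes only in rows, so rows that do not move let the fingers close. It gives the time, the measured TCP pose, the force and the opening at its end, in the units of the state.
- arm.observe(): the state, without advancing time (a new reading comes with each control period).
- vision.get_image(name): name is "scene" or "side" or "wrist"; returns (picture, depth): 384x512x3 uint8, red, green, blue; 384x512 float32, m along the optical axis (not along the pixel's ray), 0 where there is no reading.
- vision.get_calibration(name): a dict with "K" (3x3 intrinsics, pixels), "R" (3x3) and "t" (3): a world point X has camera coordinates R X + t. Camera axes: x right, y down, z forward; pixel columns grow to the right and rows downward; lengths in m; the calibration is good to about 2 mm. A picture is of the moment at which its call begins: read the wrist's pose just before it. get_calibration takes no time and is no camera call; for the wrist camera it gives the pose at the moment of the call.
- order.sign_off(): hands the job in, once; it reports no verdict.
The state is a dict: "clock": time; "joints": joint angles; "dq": joint speeds; "joint_efforts": joint torques, N m; "position": TCP position; "ee_rot": TCP orientation; "force": force on the tool from outside, world axes, zero at the start; "ft_torque": the same for the moment, N m; "width": opening from 0.0 (shut) to 1.0 (fully open).
Only numpy, scipy, OpenCV 4.12 (cv2) and the standard library are available. Lean on these libraries where they do the work, as an engineer would, in place of code of your own. Each camera call takes 0.05 s, during which the arm holds its last target.

## Task

The specimen track on the bench is bolted shut with a used holder inside: draw the bolt fully back, slide the used holder out through the mouth and lay it flat on the black mat. Then slide every fresh holder of that same base size into the track, under its lips and past the bolt, leaving the narrower and wider look-alikes and the glass jar where they stand. Finally push the bolt fully home into its keeper, so that the fresh holders are locked in.

Things in the scene. Friction and masses are not known exactly. Their poses are not given: they have to be found in the camera images.
- track: Low aluminium specimen track fixed to the bench. Origin: at bench level, on the lane's centre line, where the bolt crosses. x runs along the lane from the open mouth inwards, y across it to the side with the bolt's knob, z up. The bench is the lane's floor. Side walls at y = +-38.5 mm (lane 77 mm wide) from x = -13 mm to the end stop at x = 212 mm; bosses beside the bolt 24 mm high.
- track_lips (a point): Point on the track's centre line at x = 112 mm, 15 mm up, the height of the lips' undersides. From x = 12 to 212 mm a lip on each wall (15 to 21 mm above the bench) overhangs the lane by 8 mm, leaving a 61 mm gap for the tabs: holders pass only by sliding along the lane. They stand in a row, each pushing those before it; there is room for three between bolt and end stop.
- track_mouth (a point): Point at bench level on the track's centre line at x = -56 mm, the outer end of the mouth: here the flared lead-ins (15 mm high, no lips) are 101 mm apart, narrowing to the lane's 77 mm at x = -13 mm. Holders enter here, tab along the lane.
- bolt (a joint): Sliding bolt, a 14 mm round steel rod 10 mm above the bench, that crosses the lane at the track's x = 0. 0 = fully home, its end through the keeper on the far wall; 0.105 m = fully drawn, lane open (the rod clears the lane above 0.1025). It slides along the track's +y as it is drawn, with about 2.5 N of friction, and stays where it is left.
- bolt_knob (a point): Centre of the top of the bolt's black upright knob, 55 mm above the bench: the knob is 30 mm along the track's x, 14 mm thick along the track's y (the sliding direction), and stands free above the 16 mm high channel. It lies at the track's y = 90 mm + bolt value.
- mat: Black rubber mat fixed to the bench, 140 by 140 mm, 2 mm thick, for the used holder. Origin: centre of its underside.
- used: Steel plate 64 mm (its x) by 72 mm (its y), 12 mm thick, with an upright tab in the middle: 36 mm along x, 14 mm thick along y, top 52 mm above the underside; a flat dark disc each side of it. Origin: centre of the underside, z up; about 300 g. A half turn about z looks the same. The used specimen holder: it starts inside the track, behind the bolt.
- fresh1: Steel plate 64 mm (its x) by 72 mm (its y), 12 mm thick, with an upright tab in the middle: 36 mm along x, 14 mm thick along y, top 52 mm above the underside; a flat dark disc each side of it. Origin: centre of the underside, z up; about 300 g. A half turn about z looks the same. A fresh specimen holder of the size that fits the track (the same as the used one). May be absent.
- fresh2: Steel plate 64 mm (its x) by 72 mm (its y), 12 mm thick, with an upright tab in the middle: 36 mm along x, 14 mm thick along y, top 52 mm above the underside; a flat dark disc each side of it. Origin: centre of the underside, z up; about 300 g. A half turn about z looks the same. A fresh specimen holder of the size that fits the track (the same as the used one). May be absent.
- fresh3: Steel plate 64 mm (its x) by 72 mm (its y), 12 mm thick, with an upright tab in the middle: 36 mm along x, 14 mm thick along y, top 52 mm above the underside; a flat dark disc each side of it. Origin: centre of the underside, z up; about 300 g. A half turn about z looks the same. A fresh specimen holder of the size that fits the track (the same as the used one). May be absent.
- narrow1: Steel plate 64 mm (its x) by 50 mm (its y), 12 mm thick, with an upright tab in the middle: 36 mm along x, 14 mm thick along y, top 52 mm above the underside; a flat dark disc each side of it. Origin: centre of the underside, z up; about 210 g. A half turn about z looks the same. Look-alike, too narrow for the track's lips; to be left alone.
- narrow2: Steel plate 64 mm (its x) by 50 mm (its y), 12 mm thick, with an upright tab in the middle: 36 mm along x, 14 mm thick along y, top 52 mm above the underside; a flat dark disc each side of it. Origin: centre of the underside, z up; about 210 g. A half turn about z looks the same. Look-alike, too narrow for the track's lips; to be left alone.
- wide1: Steel plate 64 mm (its x) by 92 mm (its y), 12 mm thick, with an upright tab in the middle: 36 mm along x, 14 mm thick along y, top 52 mm above the underside; a flat dark disc each side of it. Origin: centre of the underside, z up; about 380 g. A half turn about z looks the same. Look-alike, too wide for the track; to be left alone.
- jar: Amber glass jar, 52 mm wide, 50 mm tall, white cap. Origin under its middle. Bystander, not to be knocked about.
There are look-alikes about, which are no part of the job. Leave any blue look-alike of the fresh1 alone.

How it is judged:
By the outcome, as a careful person would: the job done as asked, in the order asked, and still so for the second after the job is handed in, with the robot touching nothing.
Of fresh1, fresh2, fresh3 only 2 to 3 are there at a start; the rules pass over those that are not, and their reading is None.
At some moment in a run one of fresh1, fresh2, fresh3 may be knocked a few centimetres aside while the robot is not near it.
Once in a run the grip may slacken for a moment while it holds something.
It also fails if it takes over 192 s, if anything falls off the work surface, if the arm or the gripper's body presses on something with over 40 N, if the wrist force passes 120 N, or if a joint passes its speed limit or range.

## Working session

There is one attempt and no reset: what is moved stays moved. The work goes in short steps, Python scripts to look and compute and a tool call to move; the robot and the scene stay as the last step left them, time stands still between calls to the robot, and variables do not carry over. Pictures are saved under pics/ and viewed, and the job is handed in when it is done.

Besides the shell and the picture viewer there is one more tool, called after "Emit:" as name([rows], argument=value, ...), one row to a line, values as JSON. apply_moves: Moves the arm, as the interface text tells. Its arguments: {"type":"object","properties":{"commands":{"type":"array","items":{"type":"array","items":{"type":"number"}}},"claw":{"type":"number"},"newtons":{"type":"number"}},"required":["commands"]}

```bash
ls; mkdir -p pics
python3 - <<'E'
from cell import arm,vision,order
import cv2,numpy as np
print(arm.observe())
for n in ["scene","side","wrist"]:
    im,d=vision.get_image(n); cv2.imwrite(f"pics/{n}0.png",im[:,:,::-1]); np.save(f"pics/{n}0.npy",d)
    c=vision.get_calibration(n); print(n,c)
E
```

```text
pics
{'clock': 0.0, 'joints': array([-0.10257308,  0.43522353,  0.02497857,  1.5741227 , -0.01160557,
        1.13401719, -0.07507382]), 'dq': array([ 0.00132996,  0.00097409, -0.00011031,  0.0006209 , -0.00077454,
        0.00048831,  0.00042708]), 'joint_efforts': array([ 3.89017032e-04, -6.67853522e+01,  9.84863900e-01, -3.14464223e+01,
       -6.05165795e-02,  4.27553023e-02,  1.12382318e-04]), 'position': array([ 6.24501638e-01, -7.43170195e-05,  2.47934782e-01]), 'ee_rot': array([ 3.14144743e+00, -1.22924920e-04, -2.54339003e-03]), 'force': array([ 0.01054225,  1.0885475 , -0.51103245]), 'ft_torque': array([-0.03770015,  0.03803845,  0.01089808]), 'width': 0.9989413152743708}
scene {'K': array([[480.57454558,   0.        , 247.9191981 ],
       [  0.        , 480.57454558, 198.50970149],
       [  0.        ,   0.        ,   1.        ]]), 'R': array([[ 0.13611972,  0.99067738, -0.00545408],
       [ 0.51412968, -0.07534556, -0.8543967 ],
       [-0.84684243,  0.11349614, -0.51959266]]), 't': array([-0.03282207, -0.16229024,  1.95956134])}
side {'K': array([[454.90273775,   0.        , 253.56962825],
       [  0.        , 454.90273775, 194.34634599],
       [  0.        ,   0.        ,   1.        ]]), 'R': array([[ 0.99860153, -0.04985767,  0.01758398],
       [-0.01569055, -0.59711869, -0.80199942],
       [ 0.05048555,  0.80060195, -0.59706593]]), 't': array([-0.42666871,  0.06513864,  1.38532263])}
wrist {'K': array([[267.59157282,   0.        , 258.50338731],
       [  0.        , 267.59157282, 195.51474569],
       [  0.        ,   0.        ,   1.        ]]), 'R': array([[ 0.99999724,  0.0010021 , -0.00212704],
       [ 0.00159589, -0.95361872,  0.30101293],
       [-0.00172674, -0.30101549, -0.95361769]]), 't': array([-0.62437002, -0.0376106 ,  0.3925733 ])}
```

View pics/scene0.png

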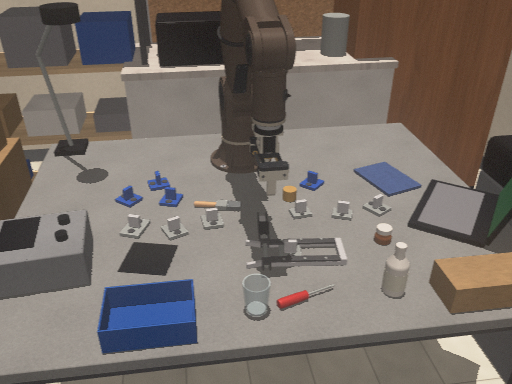

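View pics/side0.png

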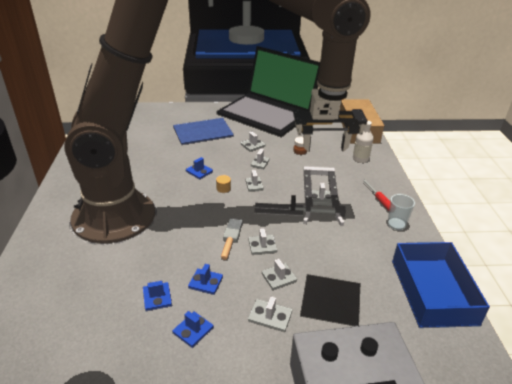

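View pics/wrist0.png

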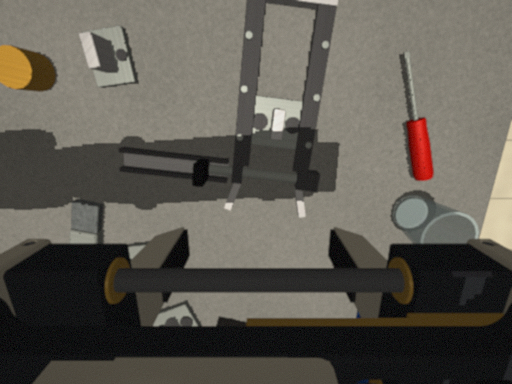

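The track's mouth opens toward world -y and the knob points toward the robot. There are six grey holders: three at scene (135,225), (174,228), (212,218) and three at (300,210), (342,210), (377,205). The mat is at (148,258). Next I'll measure.

```bash
cat > h.py <<'E'
from cell import arm,vision,order
import cv2,numpy as np
def grab(n,tag):
    c=vision.get_calibration(n); im,d=vision.get_image(n)
    cv2.imwrite(f"pics/{n}{tag}.png",im[:,:,::-1]); return im,d,c
def world(d,c):
    v,u=np.mgrid[:384,:512]; K=c["K"]
    P=np.stack([(u-K[0,2])/K[0,0]*d,(v-K[1,2])/K[1,1]*d,d],-1)
    return (P-c["t"])@c["R"]   # R^T(P-t)
def ray(c,u,v,z):
    r=c["R"].T@np.linalg.solve(c["K"],[u,v,1.]); o=-c["R"].T@c["t"]
    return o+r*(z-o[2])/r[2]
def proj(c,X):
    p=c["K"]@(c["R"]@np.asarray(X,float)+c["t"]); return p[:2]/p[2]
E
python3 - <<'E'
from h import *
vis=[]
for n in ["scene","side"]:
    im=cv2.imread(f"pics/{n}0.png");d=np.load(f"pics/{n}0.npy");c=vision.get_calibration(n)
    W=world(d,c)
    hsv=cv2.cvtColor(im,cv2.COLOR_BGR2HSV)
    ok=(d>0)&(W[...,0]>.3)&(W[...,0]<.95)&(abs(W[...,1])<.6)
    f=ok&(abs(W[...,2])<.004); print(n,"floor",np.median(W[...,2][ok&(abs(W[...,2])<.02)]))
    m=(ok&(W[...,2]>.0065)&(W[...,2]<.09)).astype(np.uint8)
    k,l,s,cen=cv2.connectedComponentsWithStats(m)
    for i in range(1,k):
        if s[i,4]<60: continue
        q=l==i; P=W[q]
        pl=P[(P[:,2]>.007)&(P[:,2]<.017)]; tp=P[P[:,2]>.045]
        print(i,s[i,4],"pix",cen[i].round(),"xy",P[:,:2].mean(0).round(3),"zmax",np.percentile(P[:,2],98).round(3),"hue",np.median(hsv[q],axis=0),
          "rect",[np.round(a,3) for a in cv2.minAreaRect((pl[:,:2]*1000).astype(np.float32))] if len(pl)>5 else None, "tab",tp[:,:2].mean(0).round(3) if len(tp) else None)
E
```

```text
scene floor 0.00030708756960076857
1 339 pix [395. 187.] xy [0.331 0.524] zmax 0.016 hue [113.  88. 143.] rect [array([336.245, 527.883]), array([ 73.301, 144.553]), np.float64(1.177)] tab None
2 182 pix [289. 193.] xy [0.344 0.129] zmax 0.043 hue [ 17. 112. 122.] rect [array([349.626, 127.244]), array([45.531, 22.374]), np.float64(76.078)] tab None
6 302 pix [377. 205.] xy [0.453 0.406] zmax 0.053 hue [ 17.   16.  130.5] rect [array([446.305, 407.392]), array([75.989, 70.822]), np.float64(35.545)] tab [0.448 0.407]
7 1126 pix [432. 219.] xy [0.555 0.553] zmax 0.024 hue [ 8. 15. 98.] rect [array([535.932, 532.992]), array([255.751, 130.49 ]), np.float64(0.851)] tab None
9 92 pix [169. 202.] xy [ 0.315 -0.284] zmax 0.016 hue [112.  128.  146.5] rect [array([ 311.753, -286.738]), array([65.29, 39.24]), np.float64(74.178)] tab None
10 264 pix [300. 209.] xy [0.444 0.145] zmax 0.053 hue [ 15.  17. 124.] rect [array([437.027, 145.389]), array([57.397, 67.632]), np.float64(9.952)] tab [0.439 0.145]
11 651 pix [215. 211.] xy [ 0.408 -0.131] zmax 0.052 hue [ 17.  17. 138.] rect [array([ 411.
[... 4137 characters left out ...]
tab [ 0.872 -0.342]
38 592 pix [279. 275.] xy [ 0.478 -0.278] zmax 0.054 hue [ 24.  14. 164.] rect [array([ 479.022, -271.536]), array([74.206, 67.591]), np.float64(20.816)] tab [ 0.479 -0.274]
47 195 pix [214. 281.] xy [ 0.313 -0.287] zmax 0.017 hue [112. 169. 175.] rect [array([ 316.643, -288.121]), array([31.158, 71.833]), np.float64(1.36)] tab None
108 935 pix [270. 314.] xy [ 0.446 -0.4  ] zmax 0.054 hue [ 27.  13. 188.] rect [array([ 446.19 , -395.285]), array([68.865, 91.759]), np.float64(68.438)] tab [ 0.446 -0.398]
132 249 pix [294. 366.] xy [ 0.482 -0.561] zmax 0.089 hue [10. 11. 67.] rect [array([ 480.689, -551.974]), array([ 1.091, 43.452]), np.float64(5.385)] tab [ 0.482 -0.564]
```

Base sizes, in mm:

| Holder | Position | Size | Type |
|---|---|---|---|
| A | (.445,.407) | 76x69 | fresh |
| D | (.444,-.151) | 72x68 | fresh |
| E | (.480,-.270) | 75x66 | fresh |
| B | (.437,.145) | ~67x52 | narrow |
| C | (.463,.280) | ~67x53 | narrow |
| F | (.446,-.394) | 92x68 | wide |

Next is the track frame, which I'll take from the lips in the wrist view and cross-check in the other views.

Run:
```python
from h import *
for n in ["wrist","scene","side"]:
    d=np.load(f"pics/{n}0.npy");c=vision.get_calibration(n);W=world(d,c)
    P=W.reshape(-1,3)[(d>0).ravel()]
    P=P[(P[:,0]>.38)&(P[:,0]<.75)&(P[:,1]>-.1)&(P[:,1]<.3)]
    H=np.zeros((420,400,3),np.uint8)  # topdown map mm
    px=((P[:,0]-.36)*1000).astype(int);py=((.32-P[:,1])*1000).astype(int)
    z=P[:,2]*1000
    H[py,px]=np.stack([np.clip(z*4,0,255)]*3,-1)
    cv2.imwrite(f"pics/top_{n}.png",cv2.applyColorMap(H[...,0],cv2.COLORMAP_JET))
    lip=P[(P[:,2]>.017)&(P[:,2]<.027)&(P[:,0]>.53)]
    print(n,len(lip),"z",np.median(lip[:,2]))
    for y in np.arange(.0,.26,.02):
        q=lip[abs(lip[:,1]-y)<.006]
        if len(q)<4: continue
        xs=np.sort(q[:,0]); g=np.diff(xs); i=g.argmax()
        print(f"y{y:.2f} outL {xs[0]:.4f} inL {xs[i]:.4f} inR {xs[i+1]:.4f} outR {xs[-1]:.4f} mid {(xs[i]+xs[i+1])/2:.4f} n{len(q)}")
    kn=P[(P[:,2]>.045)&(P[:,2]<.07)&(P[:,1]<.1)]
    for a,b in [(.45,.555),(.555,.66)]:
        q=kn[(kn[:,0]>a)&(kn[:,0]<b)]
        if len(q)>4: print("top",len(q),q.mean(0),cv2.minAreaRect((q[:,:2]*1000).astype(np.float32)))
```

```text
wrist 6936 z 0.02142384477447693
y0.00 outL 0.5532 inL 0.6645 inR 0.6715 outR 0.7087 mid 0.6680 n424
y0.02 outL 0.5303 inL 0.6115 inR 0.6727 outR 0.6945 mid 0.6421 n316
y0.04 outL 0.5913 inL 0.6130 inR 0.6748 outR 0.6978 mid 0.6439 n295
y0.06 outL 0.5944 inL 0.6396 inR 0.6767 outR 0.6990 mid 0.6582 n315
y0.08 outL 0.5963 inL 0.6419 inR 0.6789 outR 0.7017 mid 0.6604 n346
y0.10 outL 0.5980 inL 0.6199 inR 0.6813 outR 0.7039 mid 0.6506 n350
y0.12 outL 0.6009 inL 0.6224 inR 0.6833 outR 0.7063 mid 0.6529 n391
y0.14 outL 0.6026 inL 0.6249 inR 0.6856 outR 0.7085 mid 0.6553 n388
y0.16 outL 0.6054 inL 0.6273 inR 0.6878 outR 0.7106 mid 0.6575 n409
y0.18 outL 0.6069 inL 0.6295 inR 0.6902 outR 0.7126 mid 0.6599 n424
y0.20 outL 0.6096 inL 0.6318 inR 0.6610 outR 0.7151 mid 0.6464 n537
top 284 [0.54824395 0.00649024 0.05446316] ((547.517822265625, 5.952439308166504), (30.226238250732422, 13.996779441833496), 83.01992797851562)
top 368 [0.64531847 0.06701601 0.05215659] ((611.4916381835938, 40.53388214111328), (123.31590270996094, 33.41407775878906), 37.245208740234375)
scene 1039 z 0.021017703776098
[... 1523 characters left out ...]
0.12 outL 0.6026 inL 0.6198 inR 0.6844 outR 0.7053 mid 0.6521 n26
y0.14 outL 0.6018 inL 0.6225 inR 0.6859 outR 0.7068 mid 0.6542 n31
y0.16 outL 0.6044 inL 0.6254 inR 0.6891 outR 0.7093 mid 0.6573 n32
y0.18 outL 0.6070 inL 0.6274 inR 0.6895 outR 0.7104 mid 0.6584 n23
y0.20 outL 0.6095 inL 0.6282 inR 0.6353 outR 0.7148 mid 0.6318 n46
y0.22 outL 0.6135 inL 0.6929 inR 0.7034 outR 0.7107 mid 0.6982 n35
top 43 [ 5.46313758e-01 -3.96696762e-05  5.36970194e-02] ((546.569580078125, 2.585996627807617), (31.17423439025879, 12.677886009216309), 83.60488891601562)
top 39 [0.64602965 0.0634611  0.05105168] ((646.8877563476562, 66.35627746582031), (38.07971954345703, 13.039543151855469), 81.52413940429688)
```

```bash
python3 -c "
import cv2
a=[cv2.imread(f'pics/top_{n}.png') for n in('wrist','side')]
cv2.imwrite('pics/t.png',cv2.hconcat(a))"
```

```text
(no output)
```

View pics/t.png

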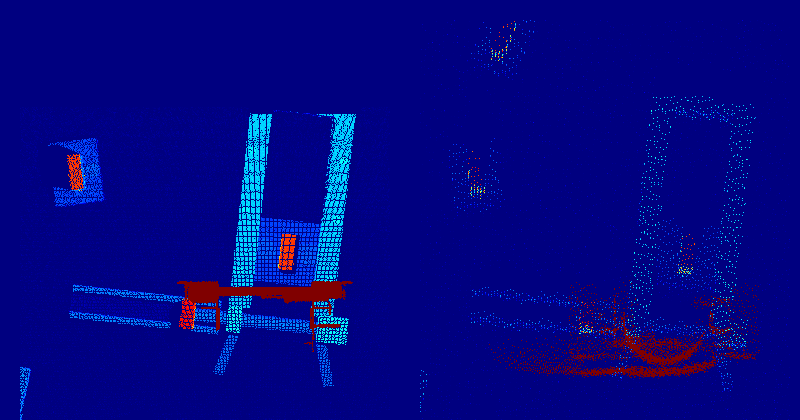

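Track frame from the wrist-view lip gap, confirmed by the side view: origin ≈ (0.6395,-0.004), with the inward axis tilted 6.35° from +y toward +x. The knob top is at ≈ (0.548,0.006) and the used tab at ≈ (0.647,0.066). Next is a move-planning helper.

```bash
cat >> h.py <<'E'
from scipy.spatial.transform import Rotation as Rot
O=np.array([.6395,-.004]); TH=np.arctan(.111)
EX=np.array([np.sin(TH),np.cos(TH)]); EY=np.array([-EX[1],EX[0]])
def tr(x,y): return O+x*EX+y*EY
def totr(p): q=np.asarray(p)[:2]-O; return np.array([q@EX,q@EY])
def state():
    s=arm.observe(); R=Rot.from_rotvec(s["ee_rot"]).as_matrix()
    yaw=np.arctan2(R[1,0],R[0,0])
    tilt=np.arccos(-R[2,2])
    print("t %.2f"%s["clock"],"pos",s["position"].round(4),"yaw %.4f tilt %.4f"%(yaw,tilt),"w %.1fmm"%(s["width"]*92),"F",s["force"].round(1),"j1 %.2f j7 %.2f"%(s["joints"][0],s["joints"][6]),"tr",totr(s["position"]).round(4))
    return s,R,yaw
def go(p,yaw=None):
    "tool-frame delta (cm) to p: shift at present yaw; and turn about tool z"
    s,R,y0=state(); d=R.T@(np.array(p)-s["position"])*100
    t=0 if yaw is None else -((yaw-y0+np.pi/2)%np.pi-np.pi/2)
    print("shift cm",d.round(2),"turn z",round(t,4)," shift after turn", (Rot.from_rotvec([0,0,t]).as_matrix().T@d).round(2))
def top(n,d,c,lo,hi,box):
    W=world(d,c); P=W[(d>0)]; P=P[(P[:,2]>lo)&(P[:,2]<hi)&(P[:,0]>box[0])&(P[:,0]<box[1])&(P[:,1]>box[2])&(P[:,1]<box[3])]
    if len(P)<6: print(n,"few");return
    (cx,cy),(w,h),a=cv2.minAreaRect((P[:,:2]*1000).astype(np.float32))
    if w<h: a+=90
    print(n,len(P),"c",round(cx/1000,4),round(cy/1000,4),"size",round(max(w,h),1),round(min(w,h),1),"long-axis deg",round(a%180,1),"zmed",np.median(P[:,2]).round(4))
E
python3 - <<'E'
from h import *
go([*tr(0.0,.091),.13],-TH)
E
```

```text
t 0.15 pos [ 0.6247 -0.      0.2482] yaw -0.0000 tilt 0.0011 w 91.7mm F [-0.3  0.3 -0.1] j1 -0.10 j7 -0.08 tr [0.0023 0.0152]
shift cm [-7.55 -0.61 11.82] turn z 0.1105  shift after turn [-7.57  0.23 11.82]
```

Emit:
apply_moves([
  [0, 0, 3, 0, 0, 0.11],
  [-3.8, 0.1, 4.4, 0, 0, 0],
  [-3.8, 0.1, 4.4, 0, 0, 0],
  [0, 0, 0, 0, 0, 0],
  [0, 0, 0, 0, 0, 0],
], claw=0.2, newtons=30)

```text
clock: 0.65
position: [0.5584, 0.0054, 0.1422]
ee_rot: [3.136, -0.172, -0.005]
force: [1.1, -0.1, 1.1]
width: 0.613
```

Run:
```python
from h import *
for b in ["wrist","scene","side"]:
    im,d,c=grab(b,"1")
    top(b,d,c,.047,.062,(.50,.60,-.03,.04))
go([*tr(0.0,.091),.049],-TH)
```

```text
wrist 527 c 0.5474 0.0063 size 29.9 13.7 long-axis deg 83.5 zmed 0.0549
scene 48 c 0.5482 0.0054 size 27.7 18.4 long-axis deg 85.9 zmed 0.0532
side 40 c 0.5464 0.0019 size 34.0 12.7 long-axis deg 83.5 zmed 0.0551
t 0.80 pos [0.562  0.0055 0.1444] yaw -0.1103 tilt 0.0034 w 44.6mm F [-0.  -0.  -0.6] j1 -0.13 j7 -0.20 tr [0.0009 0.078 ]
shift cm [-1.33  0.1   9.54] turn z 0.0003  shift after turn [-1.33  0.1   9.54]
```

View pics/wrist1.png

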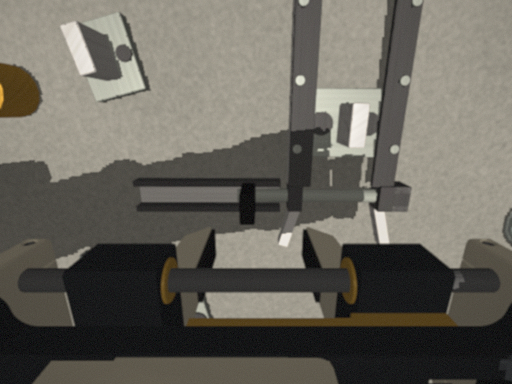

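View pics/side1.png

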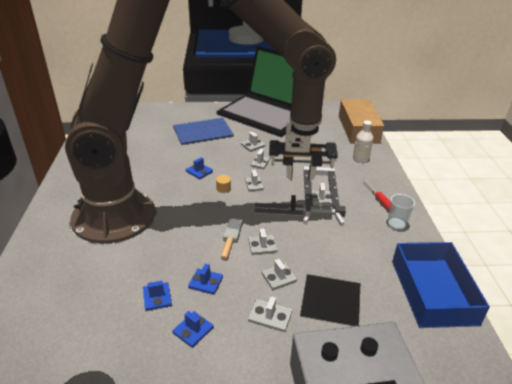

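The knob sits at wrist pixel (247,200), measured at (0.5474,0.006). The channel and bolt are clear. Descending onto it.

Emit:
apply_moves([
  [-1.45, 0.1, 2, 0, 0, 0],
  [0, 0, 3, 0, 0, 0],
  [0, 0, 3, 0, 0, 0],
  [0, 0, 1.5, 0, 0, 0],
  [0, 0, 0, 0, 0, 0],
])

```text
clock: 1.3
position: [0.5458, 0.006, 0.047]
ee_rot: [3.137, -0.173, -0.002]
force: [-1.0, 0.1, 0.2]
width: 0.402
```

Run:
```python
from h import *
go([.5474,.0063,.049],-TH)
```

```text
t 1.30 pos [0.5458 0.006  0.047 ] yaw -0.1102 tilt 0.0012 w 37.0mm F [-1.   0.1  0.2] j1 -0.12 j7 -0.20 tr [-0.0004  0.0943]
shift cm [ 0.16 -0.05 -0.2 ] turn z 0.0004  shift after turn [ 0.16 -0.05 -0.2 ]
```

Emit:
apply_moves([
  [0.15, 0, -0.1, 0, 0, 0],
  [0, 0, 0, 0, 0, 0],
  [0, 0, 0, 0, 0, 0],
  [0, 0, 0, 0, 0, 0],
  [0, 0, 0, 0, 0, 0],
], claw=1, newtons=30)

```text
clock: 1.8
position: [0.5477, 0.006, 0.0501]
ee_rot: [-3.136, 0.173, -0.003]
force: [-1.1, -0.9, 6.2]
width: 0.152
```

Emit:
apply_moves([
  [-2, 0, 0, 0, 0, 0],
  [-2, 0, 0, 0, 0, 0],
  [-2, 0, 0, 0, 0, 0],
  [-2, 0, 0, 0, 0, 0],
  [0, 0, 0, 0, 0, 0],
])

```text
clock: 2.3
position: [0.466, 0.0151, 0.0501]
ee_rot: [-3.136, 0.172, -0.001]
force: [-2.5, 0.5, 7.0]
width: 0.15
```

Emit:
apply_moves([
  [-1.4, 0, 0, 0, 0, 0],
  [-1.1, 0, 0, 0, 0, 0],
  [-0.5, 0, 0, 0, 0, 0],
  [0, 0, 0, 0, 0, 0],
  [0, 0, 0, 0, 0, 0],
])

```text
clock: 2.8
position: [0.4454, 0.0175, 0.0504]
ee_rot: [-3.135, 0.175, -0.023]
force: [23.1, -5.3, -19.6]
width: 0.154
```

Run:
```python
from h import *
state()
```

```text
t 2.80 pos [0.4454 0.0175 0.0504] yaw -0.1116 tilt 0.0145 w 14.2mm F [ 23.1  -5.3 -19.6] j1 -0.17 j7 -0.26 tr [-0.      0.1952]
```

The TCP is at track y=0.195, against the hard stop, so the bolt is fully drawn. Releasing and rising.

Emit:
apply_moves([
  [0.5, 0, 0, 0, 0, 0],
  [0, 0, 0, 0, 0, 0],
  [0, 0, 0, 0, 0, 0],
  [0, 0, -4, 0, 0, 0],
  [0, 0, -4, 0, 0, 0],
], claw=0.4)

```text
clock: 3.3
position: [0.4406, 0.0174, 0.1291]
ee_rot: [3.136, -0.172, -0.007]
force: [2.3, -0.4, -0.1]
width: 0.297
```

Run:
```python
from h import *
for b in ["wrist","scene","side"]:
    im,d,c=grab(b,"2")
    top(b+" knob",d,c,.047,.060,(.40,.50,-.02,.05))
    top(b+" used",d,c,.046,.058,(.61,.69,.03,.11))
go([*tr(.07,0),.13],-TH)
```

```text
wrist knob 579 c 0.4459 0.0176 size 29.8 13.6 long-axis deg 83.8 zmed 0.055
wrist used 356 c 0.6402 0.0681 size 35.7 7.0 long-axis deg 93.4 zmed 0.0498
scene knob 38 c 0.4479 0.0162 size 29.2 20.6 long-axis deg 80.3 zmed 0.053
scene used 52 c 0.6473 0.0671 size 35.4 16.8 long-axis deg 84.5 zmed 0.0507
side knob 33 c 0.4453 0.0158 size 35.0 12.5 long-axis deg 81.3 zmed 0.0542
side used 41 c 0.6463 0.0655 size 41.9 13.0 long-axis deg 81.1 zmed 0.0517
t 3.45 pos [0.4433 0.0177 0.1311] yaw -0.1098 tilt 0.0040 w 27.4mm F [ 0.5 -0.6  0.2] j1 -0.18 j7 -0.26 tr [-0.      0.1974]
shift cm [19.75 -6.99  0.19] turn z 0.0007  shift after turn [19.74 -7.    0.19]
```

View pics/wrist2.png

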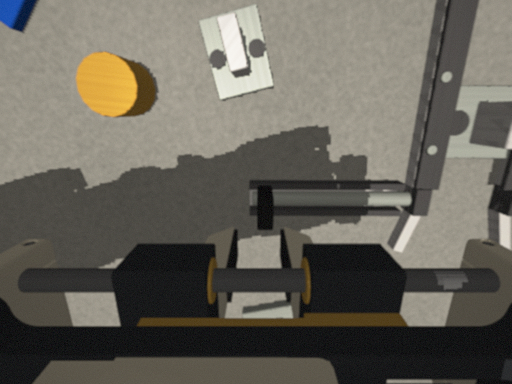

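The knob reads track y≈0.1948, so the bolt is at ≈0.105, but that is within measurement error of the 0.1025 clearance limit. I'll re-grip and press it once more against the stop to be sure.

Emit:
apply_moves([
  [-0.2, 0, 4, 0, 0, 0],
  [0, 0, 4, 0, 0, 0],
  [0, 0, 0, 0, 0, 0],
  [0, 0, 0, 0, 0, 0],
  [0, 0, 0, 0, 0, 0],
])

```text
clock: 3.95
position: [0.4396, 0.0176, 0.049]
ee_rot: [3.137, -0.173, -0.003]
force: [-1.6, -0.6, -0.4]
width: 0.301
```

Emit:
apply_moves([
  [-0.3, 0, 0, 0, 0, 0],
  [-0.3, 0, 0, 0, 0, 0],
  [-0.3, 0, 0, 0, 0, 0],
  [-0.3, 0, 0, 0, 0, 0],
  [0, 0, 0, 0, 0, 0],
])

```text
clock: 4.45
position: [0.4386, 0.0186, 0.0516]
ee_rot: [-3.134, 0.176, -0.031]
force: [26.5, -5.6, -17.0]
width: 0.302
```

Run:
```python
from h import *
state()
```

```text
t 4.45 pos [0.4386 0.0186 0.0516] yaw -0.1121 tilt 0.0196 w 27.8mm F [ 26.5  -5.6 -17. ] j1 -0.18 j7 -0.26 tr [0.0003 0.2021]
```

The bolt is on its stop at 0.105. Now to the used holder.

Emit:
apply_moves([
  [0.9, 0, 0, 0, 0, 0],
  [0, 0, -4, 0, 0, 0],
  [3, -1, -4, 0, 0, 0],
  [4.7, -1, 0, 0, 0, 0],
  [4.7, -1, 0, 0, 0, 0],
])

```text
clock: 4.95
position: [0.5651, 0.0345, 0.131]
ee_rot: [-3.136, 0.172, -0.005]
force: [0.7, 0.6, 0.1]
width: 0.304
```

Run:
```python
from h import *
for b in ["wrist","scene","side"]:
    im,d,c=grab(b,"3")
    top(b+" knob",d,c,.047,.060,(.40,.50,-.02,.05))
    top(b+" used",d,c,.046,.058,(.61,.69,.03,.11))
go([*tr(.07,0),.13],-TH)
```

```text
wrist knob 479 c 0.4459 0.0182 size 28.8 14.5 long-axis deg 81.8 zmed 0.0549
wrist used 826 c 0.6474 0.0677 size 36.3 14.5 long-axis deg 83.0 zmed 0.0519
scene knob 31 c 0.448 0.013 size 24.4 18.1 long-axis deg 61.2 zmed 0.0529
scene used 54 c 0.6495 0.0668 size 35.0 21.2 long-axis deg 92.6 zmed 0.0511
side knob 33 c 0.445 0.0139 size 32.6 12.3 long-axis deg 81.0 zmed 0.0547
side used 41 c 0.6463 0.0644 size 40.2 13.0 long-axis deg 81.1 zmed 0.0521
t 5.10 pos [0.5655 0.0346 0.1287] yaw -0.1098 tilt 0.0017 w 27.6mm F [-0.7 -0.9 -1.6] j1 -0.18 j7 -0.24 tr [0.0301 0.0778]
shift cm [ 7.79 -3.98 -0.11] turn z 0.0008  shift after turn [ 7.78 -3.99 -0.11]
```

View pics/wrist3.png

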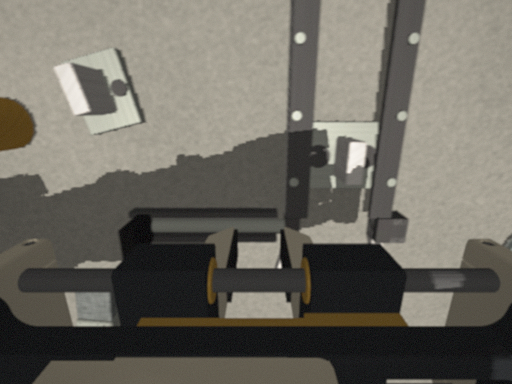

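The lane is open. The used tab is at wrist (357,160), measured at (0.6474,0.0677), which is track (0.072, 0).

Emit:
apply_moves([
  [4, -2, 0, 0, 0, 0],
  [3.8, -2.2, 0, 0, 0, 0],
  [0, 0, 3, 0, 0, 0],
  [0, 0, 3, 0, 0, 0],
  [0, 0, 0, 0, 0, 0],
])

```text
clock: 5.6
position: [0.6413, 0.0668, 0.0646]
ee_rot: [3.135, -0.172, -0.013]
force: [-0.4, 0.1, -0.4]
width: 0.303
```

Run:
```python
from h import *
go([.6474,.0677,.048],-TH)
```

```text
t 5.60 pos [0.6413 0.0668 0.0646] yaw -0.1096 tilt 0.0086 w 27.8mm F [-0.4  0.1 -0.4] j1 -0.21 j7 -0.27 tr [0.0706 0.006 ]
shift cm [ 0.61 -0.16  1.66] turn z 0.0009  shift after turn [ 0.61 -0.16  1.66]
```

Emit:
apply_moves([
  [0.2, -0.1, 0, 0, 0, 0],
  [0, 0, 0, 0, 0, 0],
  [0, 0, 0, 0, 0, 0],
])

```text
clock: 5.9
position: [0.6485, 0.0681, 0.0702]
ee_rot: [-3.136, 0.173, -0.004]
force: [0.5, 0.4, 0.3]
width: 0.304
```

Run:
```python
from h import *
go([.6474,.0677,.048],-TH)
```

```text
t 5.90 pos [0.6485 0.0681 0.0702] yaw -0.1103 tilt 0.0026 w 27.9mm F [0.5 0.4 0.3] j1 -0.21 j7 -0.27 tr [ 0.0726 -0.001 ]
shift cm [-0.11  0.05  2.22] turn z 0.0003  shift after turn [-0.11  0.05  2.22]
```

Emit:
apply_moves([
  [-0.1, 0, 1.1, 0, 0, 0],
  [0, 0, 1.1, 0, 0, 0],
  [0, 0, 0, 0, 0, 0],
  [0, 0, 0, 0, 0, 0],
])

```text
clock: 6.3
position: [0.6462, 0.068, 0.0456]
ee_rot: [3.136, -0.173, -0.002]
force: [0.2, 0.6, 0.5]
width: 0.302
```

Emit:
apply_moves([
  [0, 0, 0, 0, 0, 0],
  [0, 0, 0, 0, 0, 0],
  [0, 0, 0, 0, 0, 0],
  [0, 0, 0, 0, 0, 0],
], claw=1, newtons=40)

```text
clock: 6.7
position: [0.647, 0.0681, 0.0466]
ee_rot: [-3.137, 0.173, -0.001]
force: [1.1, 0.2, 0.9]
width: 0.152
```

Emit:
apply_moves([
  [0, 1.5, -0.1, 0, 0, 0],
  [0, 2.5, 0, 0, 0, 0],
  [0, 2.5, 0, 0, 0, 0],
  [0, 2.5, 0, 0, 0, 0],
  [0, 2.5, 0, 0, 0, 0],
])

```text
clock: 7.2
position: [0.6331, -0.0487, 0.0471]
ee_rot: [3.136, -0.174, -0.002]
force: [0.5, -0.9, -3.0]
width: 0.151
```

Emit:
apply_moves([
  [0, 2.5, 0, 0, 0, 0],
  [0, 2.5, 0, 0, 0, 0],
  [0, 1.5, 0, 0, 0, 0],
  [0, 0, 0, 0, 0, 0],
  [0, 0, 0, 0, 0, 0],
])

```text
clock: 7.7
position: [0.6267, -0.1105, 0.0472]
ee_rot: [-3.136, 0.173, 0.001]
force: [0.8, 0.2, -2.7]
width: 0.149
```

Run:
```python
from h import *
W=None
im,d,c=grab("scene","4"); W=world(d,c)
for n in ["scene","side"]:
    im,d,c=grab(n,"4"); hsv=cv2.cvtColor(im,cv2.COLOR_RGB2HSV); W=world(d,c)
    m=((hsv[...,2]<45)&(abs(W[...,2])<.006)&(W[...,0]>.45)&(W[...,0]<.75)&(W[...,1]<-.15)&(W[...,1]>-.48)).astype(np.uint8)
    k,l,s,cen=cv2.connectedComponentsWithStats(m)
    i=1+s[1:,4].argmax(); P=W[l==i]; print(n,s[i,4],cv2.minAreaRect((P[:,:2]*1000).astype(np.float32)),P.mean(0))
state()
```

```text
Traceback (most recent call last):
ValueError: attempt to get argmax of an empty sequence
```

Run:
```python
from h import *
for n in ["scene","side"]:
    im,d,c=grab(n,"4"); W=world(d,c)
    g=cv2.cvtColor(im,cv2.COLOR_RGB2GRAY)
    for th in (50,65,80):
        m=((g<th)&(abs(W[...,2])<.008)&(W[...,0]>.45)&(W[...,0]<.75)&(W[...,1]<-.15)&(W[...,1]>-.48)).astype(np.uint8)
        k,l,s,cen=cv2.connectedComponentsWithStats(m)
        if k<2: continue
        i=1+s[1:,4].argmax(); P=W[l==i]; print(n,th,s[i,4],cv2.minAreaRect((P[:,:2]*1000).astype(np.float32)),P.mean(0).round(4))
state()
```

```text
scene 50 1 ((680.0751953125, -314.97332763671875), (0.0, 0.0), 0.0) [ 0.6801 -0.315  -0.0008]
scene 65 1361 ((605.2040405273438, -344.0926513671875), (137.30029296875, 143.20794677734375), 74.81672668457031) [ 0.6088 -0.3443  0.0014]
scene 80 1404 ((604.2319946289062, -343.68218994140625), (138.01583862304688, 146.48919677734375), 75.54337310791016) [ 0.608  -0.3442  0.0014]
side 50 2185 ((603.912109375, -346.48046875), (136.75006103515625, 133.01864624023438), 74.56717681884766) [ 0.6038 -0.3501  0.0027]
side 65 2281 ((603.3179321289062, -346.7053527832031), (139.69117736816406, 135.63783264160156), 74.82528686523438) [ 0.6031 -0.3502  0.0027]
side 80 2338 ((603.4804077148438, -346.35150146484375), (142.15269470214844, 136.72845458984375), 74.95203399658203) [ 0.6034 -0.3501  0.0027]
t 7.90 pos [ 0.6271 -0.1091  0.0473] yaw -0.1080 tilt 0.0008 w 14.0mm F [-0.1  0.4 -2.7] j1 0.07 j7 -0.00 tr [-0.1058  0.0007]
```

View pics/side4.png

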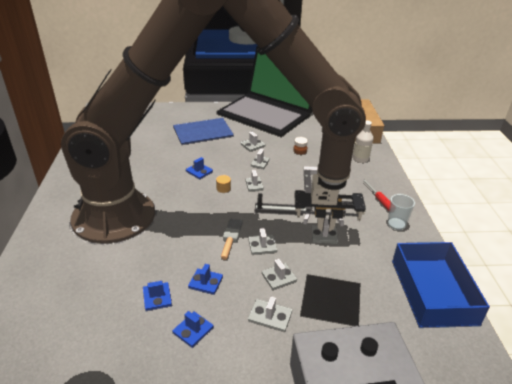

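The mat centre is at (0.604,-0.346), at side px (331,299). Carrying the used holder there.

Emit:
apply_moves([
  [0, 0, -2.5, 0, 0, 0],
  [0, 2, -2.5, 0, 0, 0],
  [0.1, 3, 0, 0, 0, 0],
  [0.1, 3, 0, 0, 0, 0],
  [0.1, 3, 0, 0, 0, 0],
])

```text
clock: 8.4
position: [0.6181, -0.2204, 0.0977]
ee_rot: [-3.137, 0.17, -0.001]
force: [-0.0, -0.0, -1.6]
width: 0.152
```

Emit:
apply_moves([
  [0, 3, 0, 0, 0, 0],
  [0, 3, 0, 0, 0, 0],
  [0, 3, 0, 0, 0, 0],
  [0, 2.5, 0, 0, 0, 0],
  [0, 1.3, 0, 0, 0, 0],
])

```text
clock: 8.9
position: [0.6031, -0.3499, 0.0972]
ee_rot: [3.136, -0.175, -0.001]
force: [-0.8, -0.3, -2.4]
width: 0.15
```

Emit:
apply_moves([
  [0, 0, 0, 0, 0, 0],
  [0, 0, 0, 0, 0, 0],
  [0, 0, 0, 0, 0, 0],
])

```text
clock: 9.2
position: [0.6047, -0.345, 0.0972]
ee_rot: [-3.135, 0.168, -0.0]
force: [0.2, 0.5, -1.9]
width: 0.152
```

Run:
```python
from h import *
go([.604,-.346,.0495])
im,d,c=grab("side","5");im,d,c=grab("wrist","5")
```

```text
t 9.20 pos [ 0.6047 -0.345   0.0972] yaw -0.1074 tilt 0.0016 w 14.0mm F [ 0.2  0.5 -1.9] j1 0.42 j7 0.35 tr [-0.3428 -0.003 ]
shift cm [-0.06  0.11  4.77] turn z 0  shift after turn [-0.06  0.11  4.77]
```

View pics/side5.png

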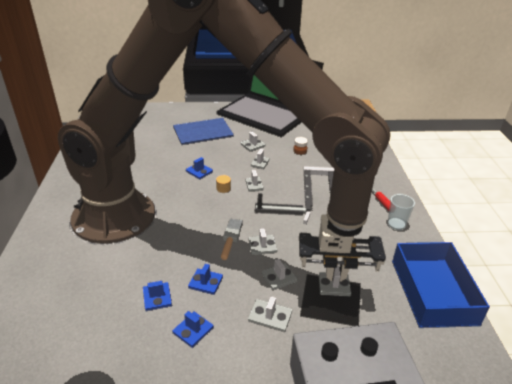

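Emit:
apply_moves([
  [0, 0, 2, 0, 0, 0],
  [0, 0, 2, 0, 0, 0],
  [0, 0, 0.5, 0, 0, 0],
  [0, 0, 0.35, 0, 0, 0],
  [0, 0, 0, 0, 0, 0],
])

```text
clock: 9.8
position: [0.6042, -0.3474, 0.0494]
ee_rot: [3.137, -0.172, 0.001]
force: [-0.9, 0.5, -1.7]
width: 0.152
```

Emit:
apply_moves([
  [0, 0, 0, 0, 0, 0],
  [0, 0, 0, 0, 0, 0],
])

```text
clock: 10.0
position: [0.6043, -0.3479, 0.0496]
ee_rot: [3.136, -0.173, 0.002]
force: [-0.1, -0.1, -2.3]
width: 0.151
```

Emit:
apply_moves([
  [0, 0, 0.15, 0, 0, 0],
  [0, 0, 0, 0, 0, 0],
  [0, 0, 0, 0, 0, 0],
])

```text
clock: 10.3
position: [0.6043, -0.348, 0.0485]
ee_rot: [3.136, -0.173, 0.002]
force: [-2.2, 1.3, 5.3]
width: 0.147
```

Emit:
apply_moves([
  [0, 0, 0, 0, 0, 0],
  [0, 0, 0, 0, 0, 0],
  [0, 0, -3, 0, 0, 0],
  [0, 0, -4, 0, 0, 0],
  [0, 0, -3, 0, 0, 0],
], claw=0.4)

```text
clock: 10.8
position: [0.6042, -0.348, 0.1493]
ee_rot: [3.136, -0.173, 0.002]
force: [0.4, -0.5, -0.0]
width: 0.297
```

Run:
```python
from h import *
state()
for n in ("side","wrist","scene"):
    im,d,c=grab(n,"6")
    top(n+" used",d,c,.046,.060,(.56,.65,-.40,-.30))
    for nm,b in dict(D=(.4,.49,-.2,-.1),E=(.43,.52,-.31,-.22),A=(.4,.5,.36,.45)).items(): top(n+nm,d,c,.045,.058,b)
```

```text
t 10.80 pos [ 0.6042 -0.348   0.1493] yaw -0.1102 tilt 0.0013 w 27.3mm F [ 0.4 -0.5 -0. ] j1 0.42 j7 0.36 tr [-0.3458 -0.0028]
side used 83 c 0.6033 -0.3506 size 37.9 13.9 long-axis deg 83.6 zmed 0.0538
sideD 52 c 0.4434 -0.1504 size 37.8 14.5 long-axis deg 96.0 zmed 0.0515
sideE 73 c 0.479 -0.2716 size 36.8 15.9 long-axis deg 111.3 zmed 0.0517
sideA 32 c 0.4429 0.4069 size 36.4 17.8 long-axis deg 120.7 zmed 0.0518
wrist used 567 c 0.6041 -0.348 size 35.9 13.4 long-axis deg 83.4 zmed 0.0541
wristD 14 c 0.4422 -0.1659 size 5.2 1.3 long-axis deg 9.0 zmed 0.0462
wristE 836 c 0.48 -0.269 size 36.1 14.7 long-axis deg 113.1 zmed 0.0521
wristA few
scene used 61 c 0.6034 -0.3483 size 34.9 20.1 long-axis deg 92.5 zmed 0.0521
sceneD 44 c 0.4446 -0.1481 size 35.5 19.7 long-axis deg 99.1 zmed 0.0503
sceneE 51 c 0.4818 -0.2687 size 35.7 18.7 long-axis deg 122.2 zmed 0.0504
sceneA 38 c 0.4458 0.4081 size 38.1 19.6 long-axis deg 125.3 zmed 0.0519
```

View pics/side6.png

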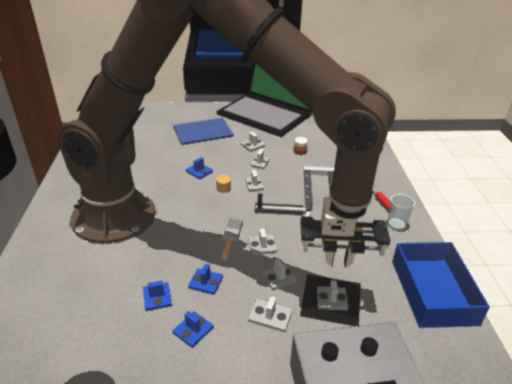

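View pics/wrist6.png

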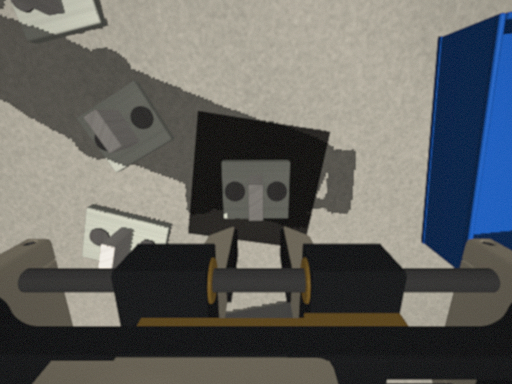

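The used holder lies flat and centred on the mat (wrist px (256,190)). Next is fresh E: tab at (0.480,-0.269), long axis at 113°.

Run:
```python
from h import *
go([.480,-.269,.10],np.radians(23))
```

```text
t 10.95 pos [ 0.6051 -0.3485  0.15  ] yaw -0.1102 tilt 0.0050 w 27.8mm F [-0.1 -0.2 -1.1] j1 0.42 j7 0.36 tr [-0.3462 -0.0039]
shift cm [-13.34  -6.53   4.92] turn z -0.5116  shift after turn [ -8.43 -12.22   4.92]
```

Emit:
apply_moves([
  [-3.4, -1.6, 0, 0, 0, 0],
  [-5, -2.45, 0, 0, 0, 0],
  [-5, -2.45, 0, 0, 0, 0],
  [0, 0, 0, 0, 0, -0.14],
  [0, 0, 0, 0, 0, -0.14],
])

```text
clock: 11.45
position: [0.4849, -0.273, 0.1461]
ee_rot: [-3.128, -0.276, 0.005]
force: [0.2, -1.4, 0.2]
width: 0.299
```

Emit:
apply_moves([
  [0, 0, 0, 0, 0, -0.14],
  [0, 0, 0, 0, 0, -0.1],
  [0, 0, 2, 0, 0, 0],
  [0, 0, 0, 0, 0, 0],
  [0, 0, 0, 0, 0, 0],
])

```text
clock: 11.95
position: [0.4865, -0.2741, 0.1264]
ee_rot: [-3.074, -0.638, 0.003]
force: [-0.5, 0.8, 0.5]
width: 0.3
```

Run:
```python
from h import *
for n in ("wrist","side"):
    im,d,c=grab(n,"7")
    top(n+" E",d,c,.046,.060,(.43,.53,-.31,-.22))
    top(n+" Eplate",d,c,.008,.016,(.42,.54,-.325,-.215))
    top(n+" D",d,c,.046,.060,(.40,.49,-.2,-.1))
    top(n+" Dplate",d,c,.008,.016,(.395,.5,-.2,-.1))
go([.480,-.269,.0465],np.radians(23))
```

```text
wrist E 712 c 0.4798 -0.2687 size 36.5 13.7 long-axis deg 112.9 zmed 0.0521
wrist Eplate 3821 c 0.4797 -0.2688 size 72.1 64.4 long-axis deg 22.5 zmed 0.0124
wrist D 1179 c 0.444 -0.1476 size 35.9 13.9 long-axis deg 96.1 zmed 0.0521
wrist Dplate 5859 c 0.444 -0.1474 size 71.9 64.0 long-axis deg 6.0 zmed 0.0125
side E 71 c 0.4795 -0.2715 size 37.5 14.9 long-axis deg 112.9 zmed 0.0521
side Eplate 393 c 0.4788 -0.271 size 73.3 67.5 long-axis deg 24.4 zmed 0.0126
side D few
side Dplate 208 c 0.4393 -0.1504 size 67.7 63.8 long-axis deg 97.4 zmed 0.0126
t 12.05 pos [ 0.4874 -0.2744  0.1275] yaw 0.4097 tilt 0.0001 w 27.6mm F [-0.1 -0.7  0.1] j1 0.50 j7 0.76 tr [-0.2856  0.1214]
shift cm [-0.46 -0.79  8.1 ] turn z 0.0083  shift after turn [-0.46 -0.79  8.1 ]
```

View pics/wrist7.png

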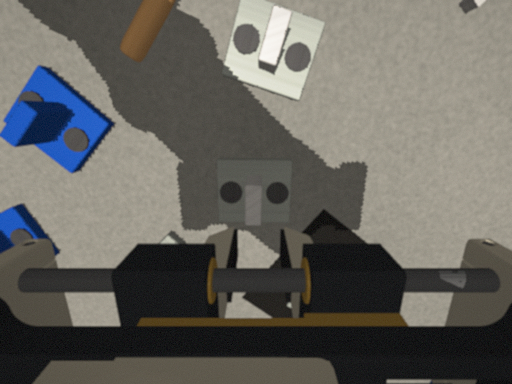

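Both E and D have 72x64 plates. Descending on E.

Emit:
apply_moves([
  [-0.45, -0.8, 2, 0, 0, 0.01],
  [0, 0, 3, 0, 0, 0],
  [0, 0, 2.2, 0, 0, 0],
  [0, 0, 0, 0, 0, 0],
  [0, 0, 0, 0, 0, 0],
])

```text
clock: 12.55
position: [0.4803, -0.269, 0.0559]
ee_rot: [3.079, 0.624, 0.0]
force: [0.5, -0.5, -0.5]
width: 0.299
```

Run:
```python
from h import *
go([.4798,-.2688,.0465],np.radians(22.7))
```

```text
t 12.55 pos [ 0.4803 -0.269   0.0559] yaw 0.3998 tilt 0.0000 w 27.5mm F [ 0.5 -0.5 -0.5] j1 0.48 j7 0.73 tr [-0.2809  0.129 ]
shift cm [-0.04 -0.04  0.94] turn z 0.0036  shift after turn [-0.04 -0.04  0.94]
```

Emit:
apply_moves([
  [0, 0, 0.9, 0, 0, 0],
  [0, 0, 0, 0, 0, 0],
  [0, 0, 0, 0, 0, 0],
])

```text
clock: 12.85
position: [0.4802, -0.269, 0.0468]
ee_rot: [3.079, 0.624, 0.001]
force: [-0.1, 0.0, 0.4]
width: 0.301
```

Emit:
apply_moves([
  [0, 0, 0, 0, 0, 0],
  [0, 0, 0, 0, 0, 0],
  [0, 0, 0, 0, 0, 0],
  [0, 0, -2.5, 0, 0, 0],
  [0, 0, -3, 0, 0, 0],
], claw=1, newtons=40)

```text
clock: 13.35
position: [0.4785, -0.2682, 0.1005]
ee_rot: [-3.077, -0.624, 0.005]
force: [0.1, -0.3, -3.4]
width: 0.15
```

Emit:
apply_moves([
  [0, 0, -1.5, 0, 0, 0.14],
  [0, 0, 0, 0, 0, 0.14],
  [0, 0, 0, 0, 0, 0.14],
  [0, 0, 0, 0, 0, 0.087],
  [0, 0, 0, 0, 0, 0],
])

```text
clock: 13.85
position: [0.4796, -0.2685, 0.1159]
ee_rot: [-3.137, 0.17, 0.001]
force: [0.5, 0.1, -3.0]
width: 0.151
```

Run:
```python
from h import *
go([*tr(-.105,0),.115],-TH)
```

```text
t 13.85 pos [ 0.4796 -0.2685  0.1159] yaw -0.1080 tilt 0.0010 w 13.9mm F [ 0.5  0.1 -3. ] j1 0.39 j7 0.32 tr [-0.2805  0.1297]
shift cm [ 13.02 -17.52   0.09] turn z 0.0025  shift after turn [ 12.97 -17.55   0.09]
```

Emit:
apply_moves([
  [2.6, -3.5, 0, 0, 0, 0],
  [2.6, -3.5, 0, 0, 0, 0],
  [2.6, -3.5, 0, 0, 0, 0],
  [2.6, -3.5, 0, 0, 0, 0],
  [2.6, -3.5, 0, 0, 0, 0],
])

```text
clock: 14.35
position: [0.6286, -0.1074, 0.1159]
ee_rot: [-3.137, 0.163, 0.001]
force: [0.5, -0.3, -4.2]
width: 0.15
```

Emit:
apply_moves([
  [0, 0, 0, 0, 0, 0],
  [0, 0, 0, 0, 0, 0],
  [0, 0, 0, 0, 0, 0],
])

```text
clock: 14.65
position: [0.6269, -0.1099, 0.1157]
ee_rot: [3.136, -0.167, -0.002]
force: [0.0, -0.8, -4.6]
width: 0.151
```

Run:
```python
from h import *
go([*tr(-.105,0),.0478],-TH)
for n in ("side","wrist"):
    im,d,c=grab(n,"8")
```

```text
t 14.65 pos [ 0.6269 -0.1099  0.1157] yaw -0.1066 tilt 0.0018 w 13.9mm F [ 0.  -0.8 -4.6] j1 0.07 j7 -0.00 tr [-0.1067  0.0008]
shift cm [ 0.09 -0.17  6.79] turn z 0.004  shift after turn [ 0.09 -0.17  6.79]
```

View pics/side8.png

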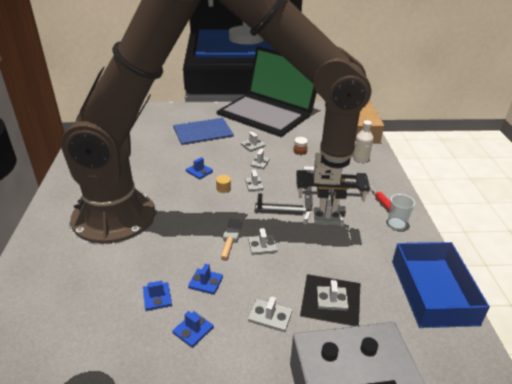

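Emit:
apply_moves([
  [0.05, 0, 3, 0, 0, 0.004],
  [0, 0, 3, 0, 0, 0],
  [0, 0, 0.7, 0, 0, 0],
  [0, 0, 0, 0, 0, 0],
  [0, 0, 0, 0, 0, 0],
])

```text
clock: 15.25
position: [0.6288, -0.1096, 0.0502]
ee_rot: [3.136, -0.175, 0.002]
force: [1.0, 1.1, -3.2]
width: 0.147
```

Run:
```python
from h import *
go([*tr(.178,0),.0478],-TH)
```

```text
t 15.25 pos [ 0.6288 -0.1096  0.0502] yaw -0.1117 tilt 0.0011 w 13.5mm F [ 1.   1.1 -3.2] j1 0.08 j7 -0.01 tr [-0.1061 -0.001 ]
shift cm [ -0.14 -28.41   0.23] turn z -0.0012  shift after turn [ -0.1  -28.41   0.23]
```

Emit:
apply_moves([
  [-0.05, 0, 0.22, 0, 0, 0],
  [0, 0, 0, 0, 0, 0],
  [0, 0, 0, 0, 0, 0],
])

```text
clock: 15.55
position: [0.6281, -0.1088, 0.0476]
ee_rot: [-3.137, 0.174, -0.001]
force: [0.4, -0.4, -4.2]
width: 0.148
```

Run:
```python
from h import *
go([*tr(.178,0),.0478],-TH)
im,d,c=grab("wrist","9")
top("plate",d,c,.008,.018,(.58,.68,-.16,-.055))
for n in("side",):
    im,d,c=grab(n,"9"); top(n,d,c,.008,.018,(.58,.68,-.16,-.055))
```

```text
t 15.55 pos [ 0.6281 -0.1088  0.0476] yaw -0.1110 tilt 0.0007 w 13.7mm F [ 0.4 -0.4 -4.2] j1 0.08 j7 -0.01 tr [-0.1054 -0.0003]
shift cm [-4.000e-02 -2.834e+01 -2.000e-02] turn z -0.0005  shift after turn [-3.000e-02 -2.834e+01 -2.000e-02]
plate 4278 c 0.6223 -0.0871 size 88.2 55.9 long-axis deg 174.3 zmed 0.0133
side 283 c 0.6203 -0.1029 size 89.1 81.9 long-axis deg 173.1 zmed 0.0135
```

View pics/wrist9.png

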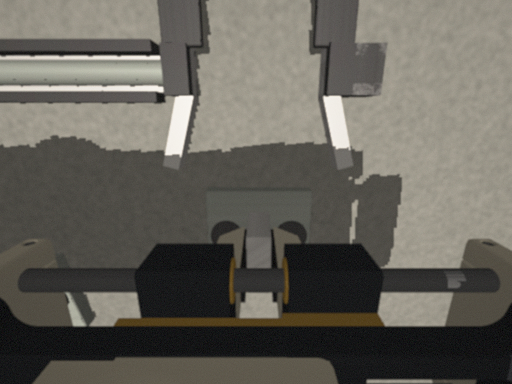

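The plate (px 208–311) is centred between the lead-ins (px 165–350) and aligned with the lane. Sliding in.

Emit:
apply_moves([
  [0, -1.5, 0, 0, 0, 0],
  [0, -2, 0, 0, 0, 0],
  [0, -2, 0, 0, 0, 0],
  [0, -2, 0, 0, 0, 0],
  [0, -2, 0, 0, 0, 0],
])

```text
clock: 16.15
position: [0.6385, -0.0119, 0.0471]
ee_rot: [-3.136, 0.173, -0.0]
force: [-0.1, 0.2, -3.7]
width: 0.148
```

Emit:
apply_moves([
  [0, -2, 0, 0, 0, 0],
  [0, -2, 0, 0, 0, 0],
  [0, 0, 0, 0, 0, 0],
  [0, 0, 0, 0, 0, 0],
])

```text
clock: 16.55
position: [0.6428, 0.0271, 0.0471]
ee_rot: [-3.137, 0.171, 0.0]
force: [-0.9, -0.8, -2.9]
width: 0.151
```

Run:
```python
from h import *
go([*tr(.178,0),.0478],-TH)
im,d,c=grab("wrist","10");im,d,c=grab("scene","10")
```

```text
t 16.55 pos [0.6428 0.0271 0.0471] yaw -0.1089 tilt 0.0004 w 13.9mm F [-0.9 -0.8 -2.9] j1 -0.14 j7 -0.21 tr [0.0313 0.0002]
shift cm [  0.04 -14.67  -0.07] turn z 0.0017  shift after turn [  0.02 -14.67  -0.07]
```

View pics/wrist10.png

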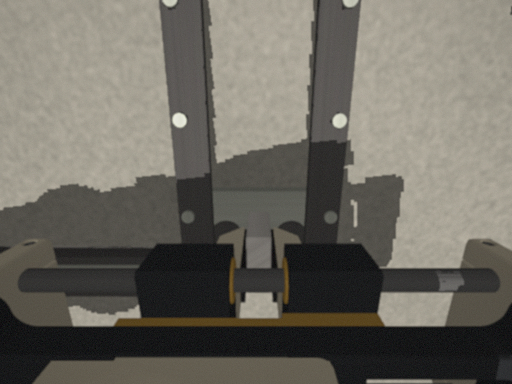

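The holder is under the lips with no binding. Pushing to x≈0.178.

Emit:
apply_moves([
  [0, -2.5, 0, 0, 0, 0],
  [0, -3, 0, 0, 0, 0],
  [0, -3, 0, 0, 0, 0],
  [0, -3, 0, 0, 0, 0],
  [0, -2, 0, 0, 0, 0],
])

```text
clock: 17.15
position: [0.6579, 0.1616, 0.0471]
ee_rot: [-3.136, 0.173, -0.0]
force: [0.2, -0.1, -3.9]
width: 0.149
```

Emit:
apply_moves([
  [0, -1.2, 0, 0, 0, 0],
  [0, 0, 0, 0, 0, 0],
  [0, 0, 0.1, 0, 0, 0],
  [0, 0, 0, 0, 0, 0],
])

```text
clock: 17.55
position: [0.6595, 0.17, 0.0465]
ee_rot: [3.136, -0.177, 0.001]
force: [-1.0, 0.5, 2.1]
width: 0.15
```

Emit:
apply_moves([
  [0, 0, 0, 0, 0, 0],
  [0, 0, 0, 0, 0, 0],
  [0, 0, -3, 0, 0, 0],
  [0, 0, -4, 0, 0, 0],
  [0, 0, -3, 0, 0, 0],
], claw=0.4)

```text
clock: 18.05
position: [0.6599, 0.1708, 0.1483]
ee_rot: [-3.137, 0.176, -0.003]
force: [0.0, 0.3, 0.9]
width: 0.298
```

Run:
```python
from h import *
go([.444,-.1475,.15],np.radians(6))
for n in ("wrist","side","scene"):
    im,d,c=grab(n,"11"); top(n+" tab",d,c,.046,.058,(.62,.7,.13,.21))
    top(n+" D",d,c,.046,.060,(.40,.49,-.2,-.1))
    top(n+" A",d,c,.046,.060,(.40,.49,.35,.46))
```

```text
t 18.05 pos [0.6599 0.1708 0.1483] yaw -0.1119 tilt 0.0016 w 27.4mm F [0.  0.3 0.9] j1 -0.36 j7 -0.41 tr [ 0.1759 -0.001 ]
shift cm [-17.9   34.04  -0.21] turn z -0.2167  shift after turn [-24.8   29.4   -0.21]
wrist tab 563 c 0.6595 0.1707 size 35.8 13.3 long-axis deg 83.9 zmed 0.0521
wrist D few
wrist A few
side tab 31 c 0.6572 0.166 size 36.7 13.1 long-axis deg 80.6 zmed 0.0516
side D 53 c 0.4435 -0.1517 size 35.3 14.4 long-axis deg 98.1 zmed 0.0528
side A 27 c 0.4445 0.4048 size 41.0 14.6 long-axis deg 116.1 zmed 0.0507
scene tab 54 c 0.6616 0.1681 size 34.7 13.7 long-axis deg 77.9 zmed 0.0512
scene D 41 c 0.4485 -0.1483 size 35.6 23.7 long-axis deg 90.0 zmed 0.0504
scene A 37 c 0.4434 0.4099 size 48.0 18.6 long-axis deg 120.7 zmed 0.0514
```

View pics/side11.png

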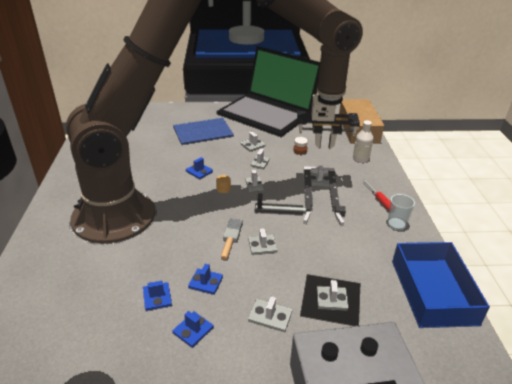

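The first fresh holder is in at x=0.176. Now D.

Emit:
apply_moves([
  [-2, 3.78, 0, 0, 0, 0],
  [-2, 3.78, 0, 0, 0, 0],
  [-2, 3.78, 0, 0, 0, 0],
  [-2, 3.78, 0, 0, 0, 0],
  [-2, 3.78, 0, 0, 0, 0],
])

```text
clock: 18.7
position: [0.537, -0.0071, 0.145]
ee_rot: [3.136, -0.175, -0.002]
force: [0.2, -1.0, 0.8]
width: 0.298
```

Emit:
apply_moves([
  [-2, 3.78, 0, 0, 0, 0],
  [-2, 3.78, 0, 0, 0, 0],
  [-2, 3.78, 0, 0, 0, 0],
  [-1.9, 3.78, 0, 0, 0, 0],
  [0, 0, 0, 0, 0, -0.11],
])

```text
clock: 19.2
position: [0.439, -0.1519, 0.1451]
ee_rot: [3.14, -0.013, -0.006]
force: [0.7, 0.2, 0.5]
width: 0.302
```

Emit:
apply_moves([
  [0, 0, 0, 0, 0, -0.107],
  [0, 0, 3, 0, 0, 0],
  [0, 0, 0, 0, 0, 0],
  [0, 0, 0, 0, 0, 0],
])

```text
clock: 19.6
position: [0.4425, -0.1468, 0.1155]
ee_rot: [-3.137, -0.165, 0.004]
force: [-0.1, -0.1, 0.5]
width: 0.298
```

Run:
```python
from h import *
for n in ("wrist","side"):
    im,d,c=grab(n,"12")
    top(n+" D",d,c,.046,.060,(.40,.49,-.2,-.1))
    top(n+" Dplate",d,c,.008,.016,(.395,.5,-.2,-.1))
go([.444,-.1475,.0466],np.radians(6))
```

```text
wrist D 734 c 0.4442 -0.147 size 36.0 13.6 long-axis deg 95.7 zmed 0.052
wrist Dplate 3854 c 0.444 -0.1467 size 72.1 63.3 long-axis deg 6.1 zmed 0.0124
side D 52 c 0.4435 -0.1508 size 36.4 13.9 long-axis deg 95.7 zmed 0.0523
side Dplate 327 c 0.4438 -0.1492 size 72.5 71.5 long-axis deg 5.9 zmed 0.0127
t 19.70 pos [ 0.4437 -0.1469  0.1165] yaw 0.1055 tilt 0.0001 w 27.7mm F [-0.1  0.4  0.2] j1 0.18 j7 0.33 tr [-0.1636  0.1789]
shift cm [0.03 0.06 6.99] turn z 0.0008  shift after turn [0.03 0.06 6.99]
```

View pics/wrist12.png

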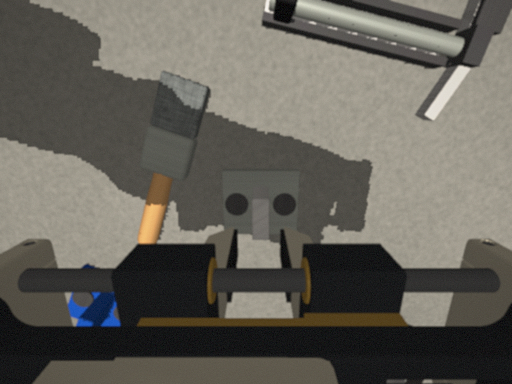

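Directly above D and aligned with its tab (px (261,215)).

Emit:
apply_moves([
  [0, 0, 3, 0, 0, 0],
  [0, 0, 3, 0, 0, 0],
  [0, 0, 0.95, 0, 0, 0],
  [0, 0, 0, 0, 0, 0],
  [0, 0, 0, 0, 0, 0],
])

```text
clock: 20.2
position: [0.4442, -0.147, 0.0475]
ee_rot: [3.137, 0.166, 0.001]
force: [-0.6, 0.2, -1.2]
width: 0.305
```

Emit:
apply_moves([
  [0, 0, 0, 0, 0, 0],
  [0, 0, 0, 0, 0, 0],
  [0, 0, 0, 0, 0, 0],
  [0, 0, -2.5, 0, 0, 0],
  [0, 0, -3, 0, 0, 0],
], claw=1, newtons=40)

```text
clock: 20.7
position: [0.4424, -0.1465, 0.1015]
ee_rot: [-3.136, -0.166, 0.005]
force: [0.1, 0.4, -3.8]
width: 0.149
```

Emit:
apply_moves([
  [0, 0, -1.3, 0, 0, 0.11],
  [0, 0, 0, 0, 0, 0.107],
  [0, 0, 0, 0, 0, 0],
  [0, 0, 0, 0, 0, 0],
])

```text
clock: 21.1
position: [0.4432, -0.1466, 0.1144]
ee_rot: [-3.137, 0.169, 0.001]
force: [0.3, 0.1, -3.5]
width: 0.15
```

Run:
```python
from h import *
go([*tr(-.107,0),.115],-TH)
```

```text
t 21.10 pos [ 0.4432 -0.1466  0.1144] yaw -0.1077 tilt 0.0006 w 13.8mm F [ 0.3  0.1 -3.5] j1 0.13 j7 0.15 tr [-0.1634  0.1794]
shift cm [17.95 -5.59 -0.07] turn z 0.0028  shift after turn [17.94 -5.64 -0.07]
```

Emit:
apply_moves([
  [3.6, -1.12, 0, 0, 0, 0.002],
  [3.6, -1.12, 0, 0, 0, 0],
  [3.6, -1.12, 0, 0, 0, 0],
  [3.6, -1.12, 0, 0, 0, 0],
  [3.55, -1.12, 0, 0, 0, 0],
])

```text
clock: 21.6
position: [0.6291, -0.111, 0.1136]
ee_rot: [-3.137, 0.173, 0.003]
force: [2.4, -0.5, -3.7]
width: 0.147
```

Emit:
apply_moves([
  [0, 0, 2, 0, 0, 0],
  [0, 0, 2, 0, 0, 0],
  [0, 0, 2, 0, 0, 0],
  [0, 0, 0, 0, 0, 0],
  [0, 0, 0, 0, 0, 0],
])

```text
clock: 22.1
position: [0.6277, -0.1114, 0.0541]
ee_rot: [-3.136, 0.176, 0.003]
force: [0.2, -0.5, -2.7]
width: 0.146
```

Run:
```python
from h import *
go([*tr(-.107,0),.0478],-TH)
im,d,c=grab("wrist","13")
```

```text
t 22.10 pos [ 0.6277 -0.1114  0.0541] yaw -0.1118 tilt 0.0018 w 13.5mm F [ 0.2 -0.5 -2.7] j1 0.04 j7 0.05 tr [-1.08e-01 -1.00e-04]
shift cm [-0.01 -0.1   0.63] turn z -0.0013  shift after turn [-0.01 -0.1   0.63]
```

View pics/wrist13.png

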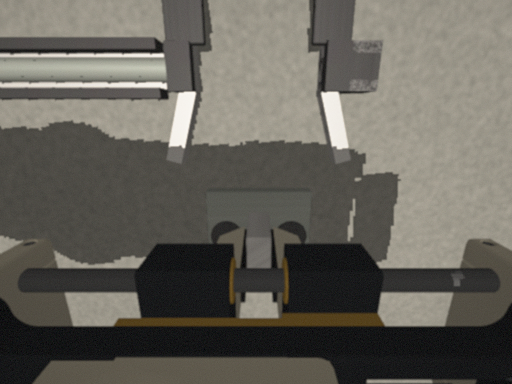

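Aligned and centred at the mouth. Lowering and sliding in to x≈0.110.

Emit:
apply_moves([
  [0, 0, 0.62, 0, 0, 0],
  [0, 0, 0, 0, 0, 0],
  [0, -2, 0, 0, 0, 0],
  [0, -2, 0, 0, 0, 0],
  [0, -2, 0, 0, 0, 0],
])

```text
clock: 22.65
position: [0.6353, -0.0512, 0.0489]
ee_rot: [-3.136, 0.178, -0.001]
force: [1.0, -0.1, -2.8]
width: 0.149
```

Emit:
apply_moves([
  [0, -2, 0, 0, 0, 0],
  [0, -2, 0, 0, 0, 0],
  [0, -2, 0, 0, 0, 0],
  [0, -2, 0, 0, 0, 0],
  [0, 0, 0, 0, 0, 0],
])

```text
clock: 23.15
position: [0.6445, 0.0326, 0.0489]
ee_rot: [-3.134, 0.17, -0.001]
force: [0.2, -0.1, -4.8]
width: 0.153
```

Run:
```python
from h import *
go([*tr(.110,0),.0478],-TH)
```

```text
t 23.15 pos [0.6445 0.0326 0.0489] yaw -0.1081 tilt 0.0031 w 14.0mm F [ 0.2 -0.1 -4.8] j1 -0.19 j7 -0.16 tr [ 0.0369 -0.0009]
shift cm [-0.07 -7.31  0.13] turn z 0.0025  shift after turn [-0.09 -7.31  0.13]
```

Emit:
apply_moves([
  [0, -2, 0.05, 0, 0, 0],
  [0, -2, 0, 0, 0, 0],
  [0, -2, 0, 0, 0, 0],
  [0, -1.3, 0, 0, 0, 0],
  [0, 0, 0, 0, 0, 0],
])

```text
clock: 23.65
position: [0.6523, 0.1035, 0.048]
ee_rot: [-3.135, 0.172, -0.0]
force: [-0.0, 0.2, -3.7]
width: 0.151
```

Emit:
apply_moves([
  [0, 0, 0.15, 0, 0, 0],
  [0, 0, 0, 0, 0, 0],
])

```text
clock: 23.85
position: [0.6529, 0.1006, 0.0476]
ee_rot: [-3.135, 0.178, -0.003]
force: [-0.8, 3.7, 4.7]
width: 0.149
```

Emit:
apply_moves([
  [0, 0, 0, 0, 0, 0],
  [0, 0, 0, 0, 0, 0],
  [0, 0, -3, 0, 0, 0],
  [0, 0, -4, 0, 0, 0],
  [0, 0, -3, 0, 0, 0],
], claw=0.4)

```text
clock: 24.35
position: [0.6528, 0.0988, 0.1483]
ee_rot: [3.136, -0.18, 0.002]
force: [0.4, 0.0, -0.8]
width: 0.303
```

Run:
```python
from h import *
go([.444,.407,.15],np.radians(33))
for n in ("wrist","side","scene"):
    im,d,c=grab(n,"14"); top(n+" tab2",d,c,.046,.058,(.62,.69,.07,.137));top(n+" tab1",d,c,.046,.058,(.62,.7,.14,.21))
    top(n+" A",d,c,.046,.060,(.40,.49,.35,.46))
    top(n+" Apl",d,c,.008,.016,(.39,.5,.35,.46))
```

```text
t 24.35 pos [0.6528 0.0988 0.1483] yaw -0.1147 tilt 0.0013 w 27.9mm F [ 0.4  0.  -0.8] j1 -0.31 j7 -0.28 tr [ 0.1037 -0.0019]
shift cm [-24.27 -28.23  -0.21] turn z -0.6906  shift after turn [ -0.73 -37.22  -0.21]
wrist tab2 566 c 0.6526 0.1006 size 35.5 13.2 long-axis deg 83.8 zmed 0.0521
wrist tab1 709 c 0.659 0.1703 size 35.2 13.4 long-axis deg 83.9 zmed 0.0522
wrist A few
wrist Apl few
side tab2 36 c 0.6518 0.0968 size 39.9 13.4 long-axis deg 81.2 zmed 0.0523
side tab1 29 c 0.6588 0.1655 size 35.9 13.1 long-axis deg 85.3 zmed 0.0518
side A 31 c 0.4432 0.4056 size 40.2 13.2 long-axis deg 118.2 zmed 0.0519
side Apl 137 c 0.4438 0.4051 size 76.9 71.0 long-axis deg 35.1 zmed 0.0127
scene tab2 52 c 0.6552 0.0984 size 34.9 18.0 long-axis deg 77.6 zmed 0.0506
scene tab1 53 c 0.6605 0.1692 size 34.4 19.3 long-axis deg 85.7 zmed 0.0512
scene A 37 c 0.4449 0.4087 size 42.3 20.7 long-axis deg 123.7 zmed 0.0516
scene Apl 175 c 0.4447 0.4073 size 75.0 67.2 long-axis deg 33.7 zmed 0.0124
```

View pics/scene14.png

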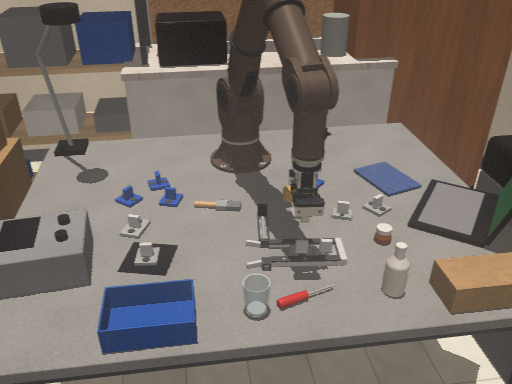

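Holder 2 is in at x≈0.105; the third will push it. Now A, around (0.444,0.407).

Emit:
apply_moves([
  [-3, -3.5, 0, 0, 0, 0],
  [-3, -3.5, 0, 0, 0, 0],
  [-3, -3.5, 0, 0, 0, 0],
  [-3, -3.5, 0, 0, 0, 0],
  [-3, -3.5, 0, 0, 0, 0],
])

```text
clock: 25.0
position: [0.5215, 0.2913, 0.1451]
ee_rot: [3.135, -0.179, -0.002]
force: [1.1, 0.7, -0.4]
width: 0.303
```

Emit:
apply_moves([
  [-3, -3.5, 0, 0, 0, 0],
  [-3, -3.5, 0, 0, 0, 0],
  [-3.2, -3.7, 0, 0, 0, 0],
  [0, 0, 0, 0, 0, -0.14],
  [0, 0, 0, 0, 0, -0.14],
])

```text
clock: 25.5
position: [0.4415, 0.4089, 0.1449]
ee_rot: [3.128, 0.276, -0.003]
force: [1.5, -0.3, -0.4]
width: 0.301
```

Emit:
apply_moves([
  [0, 0, 0, 0, 0, -0.14],
  [0, 0, 0, 0, 0, -0.14],
  [0, 0, 0, 0, 0, -0.12],
  [0, 0, 0, 0, 0, 0],
  [0, 0, 0, 0, 0, 0],
])

```text
clock: 26.0
position: [0.4437, 0.4069, 0.1455]
ee_rot: [3.017, 0.872, -0.002]
force: [-0.4, 0.9, 0.2]
width: 0.3
```

Run:
```python
from h import *
for n in ("wrist","side"):
    im,d,c=grab(n,"15")
    top(n+" A",d,c,.046,.060,(.38,.52,.34,.47))
    top(n+" Apl",d,c,.008,.016,(.38,.52,.34,.47))
go([.444,.407,.0466],np.radians(33))
```

```text
wrist A 604 c 0.4443 0.4107 size 35.8 13.9 long-axis deg 121.9 zmed 0.052
wrist Apl 3277 c 0.444 0.4109 size 71.9 63.0 long-axis deg 32.2 zmed 0.0124
side A 29 c 0.4424 0.4073 size 43.8 16.7 long-axis deg 110.5 zmed 0.051
side Apl 137 c 0.4409 0.4048 size 73.8 67.8 long-axis deg 39.7 zmed 0.0128
t 26.10 pos [0.4436 0.4074 0.1459] yaw 0.5638 tilt 0.0008 w 27.7mm F [0.3 0.5 0. ] j1 -0.77 j7 -0.32 tr [0.3872 0.2401]
shift cm [0.02 0.05 9.93] turn z -0.0121  shift after turn [0.02 0.05 9.93]
```

View pics/wrist15.png

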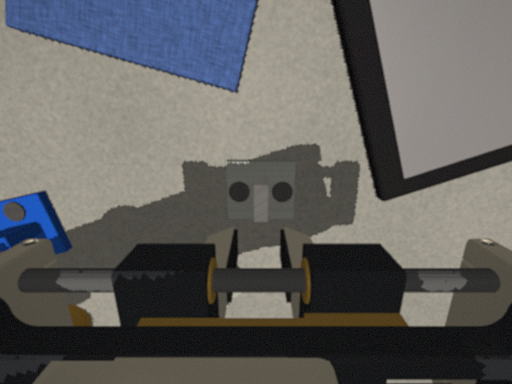

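A's plate is 72x63, so it is fresh; its centre is (0.4442,0.411). Descending.

Emit:
apply_moves([
  [0.2, -0.2, 3, 0, 0, 0],
  [0, 0, 3, 0, 0, 0],
  [0, 0, 3, 0, 0, 0],
  [0, 0, 0.9, 0, 0, 0],
  [0, 0, 0, 0, 0, 0],
])

```text
clock: 26.6
position: [0.4436, 0.4098, 0.0462]
ee_rot: [3.015, 0.877, -0.004]
force: [-0.1, 1.0, 0.4]
width: 0.302
```

Emit:
apply_moves([
  [0, 0, 0, 0, 0, 0],
  [0, 0, 0, 0, 0, 0],
])

```text
clock: 26.8
position: [0.445, 0.4114, 0.049]
ee_rot: [-3.015, -0.878, -0.004]
force: [-0.3, 0.3, 0.3]
width: 0.298
```

Emit:
apply_moves([
  [0, 0, 0, 0, 0, 0],
  [0, 0, 0, 0, 0, 0],
  [0, 0, 0, 0, 0, 0],
  [0, 0, 0, 0, 0, 0],
], claw=1, newtons=40)

```text
clock: 27.2
position: [0.4445, 0.4108, 0.0482]
ee_rot: [-3.016, -0.878, -0.001]
force: [-0.9, -1.7, 6.8]
width: 0.151
```

Emit:
apply_moves([
  [0, 0, -2.5, 0, 0, 0],
  [0, 0, -3, 0, 0, 0],
  [0, 0, -3, 0, 0, 0],
  [0, 0, 0, 0, 0, 0.14],
  [0, 0, 0, 0, 0, 0.14],
])

```text
clock: 27.7
position: [0.4445, 0.4106, 0.1333]
ee_rot: [-3.109, -0.44, -0.002]
force: [0.6, 0.3, -3.2]
width: 0.146
```

Emit:
apply_moves([
  [0, 0, 0, 0, 0, 0.14],
  [0, 0, 0, 0, 0, 0.14],
  [0, 0, 0, 0, 0, 0.114],
  [0, 0, 0, 0, 0, 0],
  [0, 0, 0, 0, 0, 0],
])

```text
clock: 28.2
position: [0.444, 0.4104, 0.1321]
ee_rot: [3.137, -0.162, -0.0]
force: [0.7, -0.5, -2.6]
width: 0.154
```

Run:
```python
from h import *
go([*tr(-.107,0),.13],-TH)
```

```text
t 28.20 pos [0.444  0.4104 0.1321] yaw -0.1034 tilt 0.0007 w 14.1mm F [ 0.7 -0.5 -2.6] j1 -0.89 j7 -0.89 tr [0.3903 0.24  ]
shift cm [23.65 49.9   0.24] turn z 0.0071  shift after turn [24.   49.73  0.24]
```

Emit:
apply_moves([
  [1.82, 3.84, 0, 0, 0, 0.007],
  [1.82, 3.84, 0, 0, 0, 0],
  [1.82, 3.84, 0, 0, 0, 0],
  [1.82, 3.84, 0, 0, 0, 0],
  [1.82, 3.84, 0, 0, 0, 0],
])

```text
clock: 28.7
position: [0.5134, 0.2078, 0.1324]
ee_rot: [-3.137, 0.174, -0.0]
force: [0.7, 0.7, -3.7]
width: 0.149
```

Emit:
apply_moves([
  [1.82, 3.84, 0, 0, 0, 0],
  [1.82, 3.84, 0, 0, 0, 0],
  [1.82, 3.84, 0, 0, 0, 0],
  [1.82, 3.84, 0, 0, 0, 0],
  [1.82, 3.84, 0, 0, 0, 0],
])

```text
clock: 29.2
position: [0.5819, 0.0067, 0.1324]
ee_rot: [-3.137, 0.174, -0.0]
force: [1.3, 1.1, -3.2]
width: 0.149
```

Emit:
apply_moves([
  [1.82, 3.84, 0, 0, 0, 0],
  [1.82, 3.84, 0, 0, 0, 0],
  [1.82, 3.84, 0, 0, 0, 0],
  [0, 0, 0, 0, 0, 0],
  [0, 0, 0, 0, 0, 0],
])

```text
clock: 29.7
position: [0.6225, -0.1139, 0.132]
ee_rot: [3.136, -0.18, -0.001]
force: [-0.4, 1.1, -3.9]
width: 0.149
```

Run:
```python
from h import *
go([*tr(-.108,0),.055],-TH)
```

```text
t 29.70 pos [ 0.6225 -0.1139  0.132 ] yaw -0.1146 tilt 0.0006 w 13.7mm F [-0.4  1.1 -3.9] j1 0.00 j7 0.07 tr [-0.1111  0.0048]
shift cm [ 0.48 -0.31  7.7 ] turn z -0.0041  shift after turn [ 0.48 -0.31  7.7 ]
```

Emit:
apply_moves([
  [0.5, -0.2, 2.5, 0, 0, -0.004],
  [0, 0, 2.5, 0, 0, 0],
  [0, 0, 2.3, 0, 0, 0],
  [0, 0, 0, 0, 0, 0],
  [0, 0, 0, 0, 0, 0],
])

```text
clock: 30.2
position: [0.6278, -0.1094, 0.0596]
ee_rot: [-3.136, 0.169, 0.001]
force: [0.2, 0.9, -3.1]
width: 0.147
```

Run:
```python
from h import *
go([*tr(-.108,0),.049],-TH)
im,d,c=grab("wrist","16")
```

```text
t 30.20 pos [ 0.6278 -0.1094  0.0596] yaw -0.1076 tilt 0.0011 w 13.5mm F [ 0.2  0.9 -3.1] j1 0.01 j7 0.08 tr [-0.1061 -0.    ]
shift cm [-0.    0.19  1.06] turn z 0.0029  shift after turn [-0.    0.19  1.06]
```

View pics/wrist16.png

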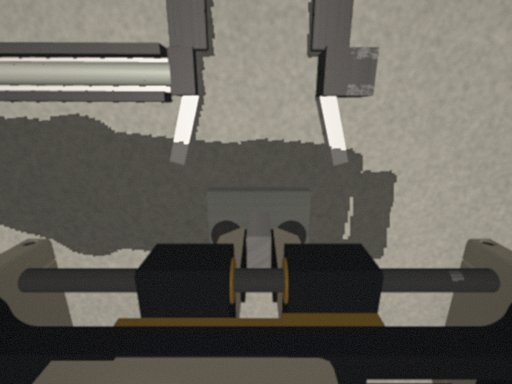

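Third holder is centred and aligned at the mouth. Sliding in.

Emit:
apply_moves([
  [0, 0, 1.05, 0, 0, 0],
  [0, 0, 0, 0, 0, 0],
  [0, -2, 0, 0, 0, 0],
  [0, -2, 0, 0, 0, 0],
  [0, -2, 0, 0, 0, 0],
])

```text
clock: 30.75
position: [0.6348, -0.0506, 0.0493]
ee_rot: [-3.137, 0.173, -0.001]
force: [0.9, -0.2, -2.6]
width: 0.149
```

Emit:
apply_moves([
  [0, -2, 0, 0, 0, 0],
  [0, -2, 0, 0, 0, 0],
  [0, -2, 0, 0, 0, 0],
  [0, 0, 0, 0, 0, 0],
  [0, 0, 0, 0, 0, 0],
])

```text
clock: 31.25
position: [0.6413, 0.0089, 0.0492]
ee_rot: [-3.137, 0.171, -0.001]
force: [0.0, -1.2, -3.5]
width: 0.149
```

Run:
```python
from h import *
go([*tr(.047,0),.048],-TH)
```

```text
t 31.25 pos [0.6413 0.0089 0.0492] yaw -0.1087 tilt 0.0004 w 13.7mm F [ 0.  -1.2 -3.5] j1 -0.18 j7 -0.10 tr [ 0.013  -0.0003]
shift cm [-0.03 -3.4   0.12] turn z 0.0018  shift after turn [-0.03 -3.4   0.12]
```

Emit:
apply_moves([
  [0, -1.2, 0, 0, 0, 0],
  [0, -1.2, 0, 0, 0, 0],
  [0, -1.0, 0, 0, 0, 0],
  [0, 0, 0, 0, 0, 0],
  [0, 0, 0, 0, 0, 0],
])

```text
clock: 31.75
position: [0.6448, 0.0427, 0.0488]
ee_rot: [3.137, -0.171, -0.0]
force: [0.4, 0.0, -2.7]
width: 0.149
```

Emit:
apply_moves([
  [0, 0, 0.1, 0, 0, 0],
  [0, 0, 0, 0, 0, 0],
])

```text
clock: 31.95
position: [0.6449, 0.0419, 0.0482]
ee_rot: [-3.137, 0.174, -0.0]
force: [-1.1, -0.5, 0.7]
width: 0.151
```

Run:
```python
from h import *
state()
```

```text
t 31.95 pos [0.6449 0.0419 0.0482] yaw -0.1107 tilt 0.0002 w 13.9mm F [-1.1 -0.5  0.7] j1 -0.24 j7 -0.15 tr [ 0.0462 -0.0003]
```

Emit:
apply_moves([
  [0, 0, 0, 0, 0, 0],
  [0, 0, 0, 0, 0, 0],
  [0, 0, -3, 0, 0, 0],
  [0, 0, -4, 0, 0, 0],
  [0, 0, -3, 0, 0, 0],
], claw=0.4)

```text
clock: 32.45
position: [0.6455, 0.0419, 0.15]
ee_rot: [-3.137, 0.174, -0.003]
force: [0.4, 0.7, -0.1]
width: 0.301
```

Run:
```python
from h import *
go([.4459,.0176,.13],-TH)
for n in ("wrist","side","scene"):
    im,d,c=grab(n,"17")
    for k,b in dict(t3=(.61,.69,.01,.07),t2=(.62,.69,.077,.137),t1=(.62,.7,.14,.21),knob=(.4,.5,-.02,.05)).items(): top(n+" "+k,d,c,.046,.058,b)
```

```text
t 32.45 pos [0.6455 0.0419 0.15  ] yaw -0.1106 tilt 0.0016 w 27.7mm F [ 0.4  0.7 -0.1] j1 -0.25 j7 -0.17 tr [ 0.0463 -0.0009]
shift cm [-19.57   4.62   1.97] turn z -0.0  shift after turn [-19.57   4.62   1.97]
wrist t3 572 c 0.6448 0.0422 size 35.5 13.9 long-axis deg 84.0 zmed 0.0521
wrist t2 725 c 0.6536 0.1094 size 34.9 14.0 long-axis deg 83.7 zmed 0.0521
wrist t1 941 c 0.6593 0.1741 size 36.0 13.8 long-axis deg 83.8 zmed 0.0521
wrist knob 513 c 0.4467 0.0172 size 30.3 14.1 long-axis deg 83.4 zmed 0.0545
side t3 37 c 0.6449 0.0397 size 40.6 12.6 long-axis deg 81.3 zmed 0.0521
side t2 34 c 0.6519 0.1048 size 36.4 12.9 long-axis deg 85.9 zmed 0.0517
side t1 7 c 0.655 0.1576 size 18.5 5.3 long-axis deg 111.6 zmed 0.0497
side knob 32 c 0.4442 0.0127 size 31.6 12.1 long-axis deg 83.2 zmed 0.0548
scene t3 50 c 0.647 0.041 size 35.1 15.9 long-axis deg 76.4 zmed 0.051
scene t2 56 c 0.6517 0.1083 size 35.3 24.6 long-axis deg 79.9 zmed 0.0507
scene t1 50 c 0.6599 0.1736 size 35.0 18.2 long-axis deg 80.6 zmed 0.051
scene knob 38 c 0.4486 0.0158 size 30.0 19.7 long-axis deg 77.0 zmed 0.0524
```

View pics/side17.png

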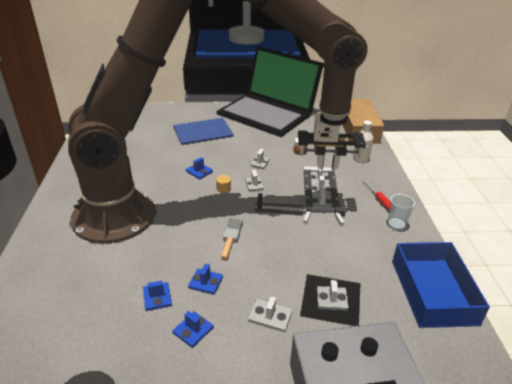

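View pics/wrist17.png

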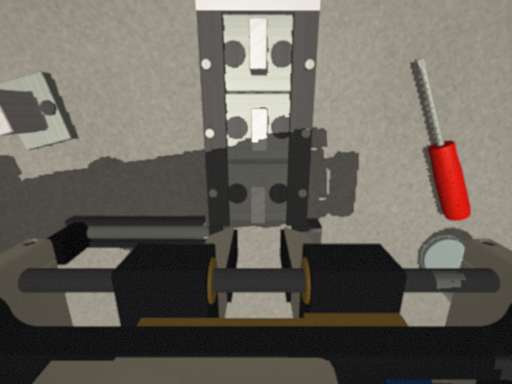

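All three holders stand in the lane (wrist px (258,45), (260,125), (258,205)), past the bolt. Now the bolt.

Emit:
apply_moves([
  [-3.9, 0.92, 0, 0, 0, 0],
  [-3.9, 0.92, 0, 0, 0, 0],
  [-3.9, 0.92, 0, 0, 0, 0],
  [-3.9, 0.92, 0, 0, 0, 0],
  [-3.9, 0.92, 0, 0, 0, 0],
])

```text
clock: 33.1
position: [0.4437, 0.0175, 0.1469]
ee_rot: [3.136, -0.173, -0.002]
force: [-0.0, -0.2, 1.5]
width: 0.299
```

Emit:
apply_moves([
  [0, 0, 2, 0, 0, 0],
  [0, 0, 2, 0, 0, 0],
  [0, 0, 0, 0, 0, 0],
  [0, 0, 0, 0, 0, 0],
])

```text
clock: 33.5
position: [0.4455, 0.0178, 0.1075]
ee_rot: [3.136, -0.173, -0.003]
force: [0.8, 1.2, 0.6]
width: 0.299
```

Run:
```python
from h import *
im,d,c=grab("wrist","18"); top("knob",d,c,.046,.058,(.4,.5,-.02,.05))
go([.446,.0178,.049],-TH)
```

```text
knob 697 c 0.4455 0.0173 size 30.7 13.3 long-axis deg 83.8 zmed 0.055
t 33.55 pos [0.4461 0.0178 0.108 ] yaw -0.1103 tilt 0.0006 w 27.4mm F [-0.5 -0.3  0.9] j1 -0.27 j7 -0.19 tr [0.0004 0.1946]
shift cm [-0.01  0.    5.9 ] turn z 0.0003  shift after turn [-0.01  0.    5.9 ]
```

Emit:
apply_moves([
  [0, 0, 3, 0, 0, 0],
  [0, 0, 2.9, 0, 0, 0],
  [0, 0, 0, 0, 0, 0],
  [0, 0, 0, 0, 0, 0],
])

```text
clock: 33.95
position: [0.4462, 0.0179, 0.0494]
ee_rot: [3.137, -0.173, -0.001]
force: [0.8, 0.1, 0.1]
width: 0.3
```

Emit:
apply_moves([
  [0, 0, 0, 0, 0, 0],
  [0, 0, 0, 0, 0, 0],
  [0, 0, 0, 0, 0, 0],
  [0, 0, 0, 0, 0, 0],
], claw=1, newtons=30)

```text
clock: 34.35
position: [0.4466, 0.0181, 0.05]
ee_rot: [-3.136, 0.173, -0.003]
force: [-1.6, -0.1, 9.4]
width: 0.149
```

Emit:
apply_moves([
  [2, 0, 0, 0, 0, 0],
  [2, 0, 0, 0, 0, 0],
  [2, 0, 0, 0, 0, 0],
  [2, 0, 0, 0, 0, 0],
  [0, 0, 0, 0, 0, 0],
])

```text
clock: 34.85
position: [0.5286, 0.0089, 0.05]
ee_rot: [-3.136, 0.174, -0.007]
force: [2.1, -0.6, 9.7]
width: 0.15
```

Emit:
apply_moves([
  [1, 0, 0, 0, 0, 0],
  [0.8, 0, 0, 0, 0, 0],
  [0.6, 0, 0, 0, 0, 0],
  [0, 0, 0, 0, 0, 0],
  [0, 0, 0, 0, 0, 0],
])

```text
clock: 35.35
position: [0.5501, 0.0065, 0.05]
ee_rot: [-3.137, 0.173, -0.004]
force: [2.6, -1.1, 5.0]
width: 0.152
```

Run:
```python
from h import *
state()
```

```text
t 35.35 pos [0.5501 0.0065 0.05  ] yaw -0.1103 tilt 0.0026 w 14.0mm F [ 2.6 -1.1  5. ] j1 -0.20 j7 -0.11 tr [0.0005 0.09  ]
```

Track y=0.090 without any stop force yet, so pushing further until it bottoms out.

Emit:
apply_moves([
  [0.2, 0, 0, 0, 0, 0],
  [0.2, 0, 0, 0, 0, 0],
  [0.2, 0, 0, 0, 0, 0],
  [0, 0, 0, 0, 0, 0],
  [0, 0, 0, 0, 0, 0],
])

```text
clock: 35.85
position: [0.5503, 0.0064, 0.0499]
ee_rot: [-3.136, 0.172, 0.012]
force: [-19.6, 1.5, 27.9]
width: 0.153
```

Run:
```python
from h import *
state()
```

```text
t 35.85 pos [0.5503 0.0064 0.0499] yaw -0.1098 tilt 0.0078 w 14.1mm F [-19.6   1.5  27.9] j1 -0.20 j7 -0.11 tr [0.0005 0.0898]
```

The bolt is hard on the home stop (20 N, track y=0.0898). Releasing and clearing.

Emit:
apply_moves([
  [0, 0, 0, 0, 0, 0],
  [0, 0, 0, 0, 0, 0],
  [-0.2, 0, 0, 0, 0, 0],
  [0, 0, -3, 0, 0, 0],
  [0, 0, -4, 0, 0, 0],
], claw=0.2)

```text
clock: 36.35
position: [0.5517, 0.006, 0.118]
ee_rot: [3.136, -0.173, -0.006]
force: [1.2, 0.7, -0.6]
width: 0.395
```

Emit:
apply_moves([
  [-2, 0, -4, 0, 0, 0],
  [-4, 0, -4, 0, 0, 0],
  [-4, 0, 0, 0, 0, 0],
  [0, 0, 0, 0, 0, 0],
  [0, 0, 0, 0, 0, 0],
])

```text
clock: 36.85
position: [0.4582, 0.0167, 0.1946]
ee_rot: [-3.136, 0.172, -0.002]
force: [1.0, 0.4, -0.8]
width: 0.399
```

Run:
```python
from h import *
state()
for n in ("wrist","side","scene"):
    im,d,c=grab(n,"19")
    for k,b in dict(knob=(.51,.59,-.02,.05),t3=(.61,.69,.01,.07),t2=(.62,.69,.077,.137),t1=(.62,.7,.14,.21),used=(.56,.65,-.40,-.30)).items(): top(n+" "+k,d,c,.046,.060,b)
```

```text
t 36.85 pos [0.4582 0.0167 0.1946] yaw -0.1095 tilt 0.0012 w 36.7mm F [ 1.   0.4 -0.8] j1 -0.28 j7 -0.21 tr [0.0006 0.1825]
wrist knob 409 c 0.5499 0.006 size 29.5 14.6 long-axis deg 84.3 zmed 0.0547
wrist t3 571 c 0.6443 0.0419 size 35.3 15.0 long-axis deg 83.5 zmed 0.0517
wrist t2 720 c 0.653 0.1093 size 35.9 15.4 long-axis deg 82.3 zmed 0.0518
wrist t1 448 c 0.6578 0.165 size 18.5 15.7 long-axis deg 77.6 zmed 0.0517
wrist used few
side knob 43 c 0.5495 0.0026 size 32.4 12.7 long-axis deg 83.7 zmed 0.0553
side t3 39 c 0.6448 0.0372 size 37.5 12.8 long-axis deg 81.1 zmed 0.0517
side t2 34 c 0.6531 0.1035 size 37.2 13.4 long-axis deg 80.5 zmed 0.0519
side t1 32 c 0.6579 0.1707 size 41.7 13.8 long-axis deg 81.3 zmed 0.0517
side used 82 c 0.6034 -0.3502 size 39.3 13.8 long-axis deg 84.1 zmed 0.0543
scene knob 45 c 0.5518 0.0056 size 27.5 17.3 long-axis deg 81.0 zmed 0.053
scene t3 50 c 0.6454 0.041 size 35.4 20.7 long-axis deg 87.1 zmed 0.0511
scene t2 55 c 0.6524 0.1082 size 35.0 22.3 long-axis deg 83.6 zmed 0.0511
scene t1 50 c 0.6609 0.173 size 36.3 16.7 long-axis deg 87.6 zmed 0.051
scene used 63 c 0.6046 -0.3481 size 35.0 20.8 long-axis deg 84.3 zmed 0.0521
```

View pics/wrist19.png

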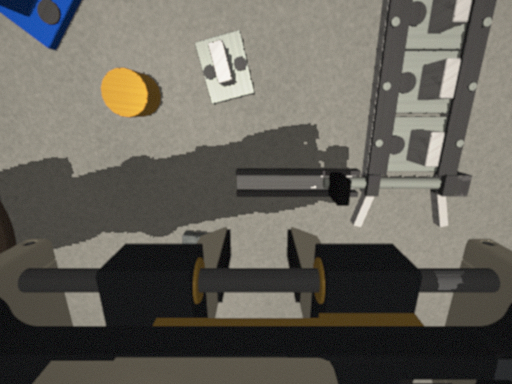

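View pics/scene19.png

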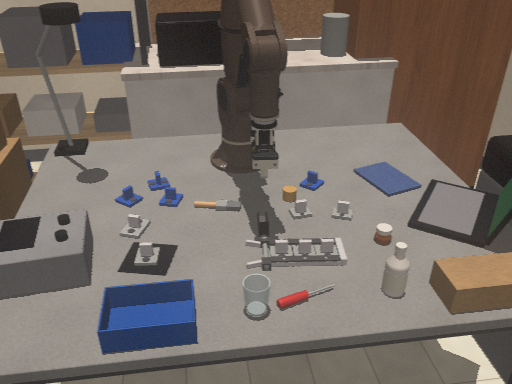

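The knob is at track y=0.090, so the bolt is home. The rod crosses the lane into the keeper at wrist px (460,185), with three holders behind it. The used holder is on the mat, and the look-alikes and jar are where they were.

Run:
```python
from h import *
print(order.sign_off());
```

```text
the job is handed in; nothing more can be done
None
```

I finished the job in the order you asked and handed it in at about 37 s of the 192 s allowed; sign-off gave no verdict.

- **Used holder:** I drew the bolt back to its stop at about 0.105 m, slid the used holder out through the mouth and laid it flat on the mat. It rests about 2 mm from the mat's centre.
- **Fresh holders:** Three holders measured 72 × 64 mm (within about 1 mm), the size that fits. All three went in under the lips, and I did not touch the narrower, wider or blue look-alikes or the jar. The last tab readings put them at track x ≈ 0.046, 0.115 and 0.180 m. The first one's trailing edge clears the bolt rod by about 7 mm.
- **Bolt:** I pushed it in until it hit its stop at about 20 N. The knob then read track y = 0.090 m, and the rod shows across the lane into its keeper.

**Disagreements:**
- The three cameras differed by 2–5 mm; I relied on the wrist camera.
- The knob first measured 2.5 mm short of home; it is now fully home.
- The second holder came to rest about 5 mm short of where I aimed it. The third then pushed it on.

I saw no grip slip and no holder knocked aside.

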